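Pour jingle bells into a bin under a low shelf

ROBOT

A 6-joint arm with a two-finger parallel gripper is mounted at the origin on the work surface. World frame = base frame: x ahead of the robot, y to its left, z up, the work surface at z = 0. Lengths are in m, angles in rad, forces in N, time in s.
With the tool pointing down it reaches from about 0.425 to 0.95 m from the base axis. Payload 3.5 kg.
Tool frame: the origin (TCP) lies midway between the tips of the shut fingers; the grasp point (between the pads) lies 19 mm behind it; z points along the fingers, y is the line along which they close (so a half turn about z gives the same grasp; the last joint's range is limited). The gripper opens to 85 mm and grips with 20 to 120 N. Pads are 22 mm wide; open, the fingers measure 114 mm over their backs; the gripper's body (76 mm by 85 mm) begins 54 mm behind the grasp point. The pads swing forward as they close: fully open they stand 13 mm farther back than shut.
Start: joints at [1.16, 0.286, 1.577, -0, 1.279, -0.15], TCP at [0.174, 0.652, 0.231] pointing down, gripper open.
Joint ranges: [-2.77, 2.77], [-0.9, 2.22], [0.21, 2.48], [-1.53, 4.67], [0.24, 2.81], [-2.84, 2.84]. Speed limits (rad/s): [2.79, 2.79, 3.14, 3.14, 3.14, 3.14].

INTERFACE

Orientations are given as a unit quaternion [x, y, z, w].
In Python, from plant import ctrl gives the robot as it stands.
- The arm moves only by the tool arm_command, never from a script. Its argument "steps" is one flat list of numbers, 5 for each row, row after row: the opening in per cent of the stroke, from 0 (shut) to 100 (fully open), then the shift along the tool's x, y, z each as a share of 25 mm, from -1 to 1, then the turn about the tool's z as a share of 0.1 rad, from -1 to 1. In form: [grip, tx, ty, tz, spin, grip, tx, ty, tz, spin, ...]. A call has 1 to 8 rows; each row shifts and turns the commanded pose from where the row before left it, along the tool's axes as they then stand; what a row does not reach is not made up. A row lasts 1/12 s, in which the tool goes at most 41.7 mm and 7.16 degrees, less where a joint would pass 70% of its speed; a pose out of reach is approached as far as the arm can. A call with a number of a shift or a turn outside -1 to 1 is refused whole. A call with a gripper value outside its range is refused whole. The fingers move at their own pace and stop on an object; "squeeze" is the grip in N (left out, the last holds). Time passes only in rows, so rows that do not move let the fingers close. It gives the time, the measured TCP pose, the force, the opening and the grip force at its end, in the units of the state.
- ctrl.get_state(): the state, without advancing time (a new reading comes with each control period).
- ctrl.read_camera(name): name is "scene" or "top" or "wrist"; returns the picture (384x512x3 uint8, red, green, blue); there is no depth.
- ctrl.camera_model(name): a dict with "intrinsics" (3x3 intrinsics, pixels), "D" ([k1, k2, p1, p2, k3] as OpenCV has them; the pictures are not rectified), "rvec" (rotation vector, rad) and "tvec" (3), from world to camera coordinates, as OpenCV has them. Camera axes: x right, y down, z forward; pixel columns grow to the right and rows downward; lengths in m; the calibration is good to about 2 mm. A picture is of the moment at which its call begins: read the wrist's pose just before it. camera_model takes no time and is no camera call; for the wrist camera it gives the pose at the moment of the call.
- ctrl.sign_off(): hands the job in; it is judged then, once.
The state is a dict: "time": time; "qpos": joint angles; "dq": joint speeds; "joint_efforts": joint torques, N m; "eef_pos": TCP position; "tcp_rot": TCP orientation; "contact_force": force on the tool from outside, world axes, zero at the start; "wrist_torque": the same for the moment, N m; "opening": opening from 0.0 (shut) to 1.0 (fully open); "finger_force": force on a finger pad.
Only numpy, scipy, OpenCV 4.12 (cv2) and the standard library are available. Lean on these libraries where they do the work, as an engineer would, in place of code of your own. Each camera call takes 0.05 s, during which the arm holds its last target. There are 200 camera calls.

TASK

Tip all five gold jingle bells out of the long-handled steel measure into the green bin, which stays fastened where it is under the low red shelf, then stand the empty measure upright on the red board and let go of it. Do not bang the shelf or shift the jar, the toy car, the snow globe or the tin.

Things in the scene. Friction and masses are not known exactly. Their poses are not given: they have to be found in the camera images.
- measure_cup (a point): Centre of the round open steel cup of the measure, 32 mm above its flat underside. Cup 64 mm high, outer diameter 58 mm at the base, 80 mm at the rim, wall 2.5 mm; z points up out of its mouth, the handle runs out along its -x axis. 0.15 to 0.29 kg empty. Starts upright on the table, left or right, holding the bells, its handle pointing back to the robot's side, within 52 degrees of straight back.
- measure_handle (a point): Grip point on the centre line of the measure's level, round wooden handle (18 mm in diameter), 135 mm from the cup's axis and 56 mm above the cup's underside, so 8 mm below the rim. The centre line crosses the cup's axis; the wood runs from 46 to 158 mm from that axis. Same axes as measure_cup.
- bell0_center (a point): Centre of a gold jingle bell, a ball 26 mm in diameter, 14 g, rolling freely; it starts in the measure.
- bell1_center (a point): Centre of a gold jingle bell, a ball 26 mm in diameter, 14 g, rolling freely; it starts in the measure.
- bell2_center (a point): Centre of a gold jingle bell, a ball 26 mm in diameter, 14 g, rolling freely; it starts in the measure.
- bell3_center (a point): Centre of a gold jingle bell, a ball 26 mm in diameter, 14 g, rolling freely; it starts in the measure.
- bell4_center (a point): Centre of a gold jingle bell, a ball 26 mm in diameter, 14 g, rolling freely; it starts in the measure.
- green_bin_in (a point): Centre of the inner floor of the green bin, 5 mm above the table. The bin is open at the top, outside 130 (x) by 104 (y) by 50 mm high, walls 4 mm, empty, fastened down in one of the three bays under the shelf; x points away from the robot, square to the shelf's front edge.
- rack: Low red slatted shelf, fixed, open on all sides. Origin on the table under its centre; x points away from the robot, y left along the shelf. Slats cover x -85 to 85, y -200 to 200 mm, from 170 to 180 mm above the table; end bearers at y = +-190, 16 wide, hang down to 156 mm. Legs 16 mm square at x = +-75, y = +-190 mm. Three bins the same size stand at y = -112, 0, 112 mm, x = 0, in any order.
- board_top (a point): Centre of the top face of the red board, 160 (x) by 140 (y) by 12 mm thick, lying fixed on the table on the side opposite to the measure's start; this point is 12 mm above the table.
- paint_jar: Red paint jar with white cap, 56 mm in diameter, 70 mm high, loose on the table between robot and shelf; origin at the centre of its underside. Leave it.
- toy_car: Wooden toy car, 95 by 60 by 56 mm high, loose on the table between robot and shelf; origin under its centre, length along x. Leave it.
- snow_globe: Snow globe, 70 mm in diameter, 84 mm high, standing loose on top of the shelf; origin at the centre of its underside. Leave it.
- tin: Red tin with gold lid, 75 mm in diameter, 62 mm high, standing loose on top of the shelf; origin at the centre of its underside. Leave it.
Mind the look-alikes: they are no part of the job. Of the things that look like the part that bears measure_cup, take the one that is farthest from the robot's base at the start.

How it is judged:
By the outcome, as a careful person would: the job done as asked, in the order asked, and still so for the second after the job is handed in, with the robot touching nothing.
It also fails if it takes over 72 s, if anything falls off the work surface, if the arm or the gripper's body presses on something with over 40 N, if the wrist force passes 120 N, or if a joint passes its speed limit or range.

## Working session

There is one attempt and no reset: what is moved stays moved. The work goes in short steps, Python scripts to look and compute and a tool call to move; the robot and the scene stay as the last step left them, time stands still between calls to the robot, and variables do not carry over. Pictures are saved under pics/ and viewed, at most 10 in all, crops included, and the job is handed in when it is done.

Besides the shell and the picture viewer there is one more tool, called after ">>>" in YAML: its name, and indented under it one key for each argument. arm_command: Moves the arm, as the interface text tells. Its arguments: {"type":"object","properties":{"steps":{"type":"array","items":{"type":"number"}},"squeeze":{"type":"number"}},"required":["steps"]}

```bash
ls; mkdir -p pics
cat > h.py <<'E'
import numpy as np, cv2
from plant import ctrl
from scipy.spatial.transform import Rotation as R
def ray(name,px,m=None):
    m=m or ctrl.camera_model(name); K=np.array(m["intrinsics"]);D=np.array(m["D"])
    u=cv2.undistortPoints(np.array(px,float).reshape(-1,1,2),K,D).reshape(-1,2)
    Rm=cv2.Rodrigues(np.array(m["rvec"],float))[0];t=np.array(m["tvec"],float).ravel()
    return -Rm.T@t, np.c_[u,np.ones(len(u))]@Rm
def onz(name,px,z,m=None):
    o,d=ray(name,px,m); return o+d*((z-o[2])/d[:,2])[:,None]
def proj(name,P,m=None):
    m=m or ctrl.camera_model(name)
    return cv2.projectPoints(np.array(P,float).reshape(-1,3),np.array(m["rvec"],float),np.array(m["tvec"],float),np.array(m["intrinsics"]),np.array(m["D"]))[0].reshape(-1,2)
def snap(name,f):
    im=ctrl.read_camera(name); cv2.imwrite(f"pics/{f}.png",im[:,:,::-1]); return im
E
python3 - <<'E'
from h import *
for n in ("scene","top"):
    snap(n,n+"0"); m=ctrl.camera_model(n); o,d=ray(n,[[256,192]],m); print(n,o,d)
a=cv2.imread("pics/scene0.png");b=cv2.imread("pics/top0.png")
print(ctrl.get_state())
E
```

```text
pics
scene [ 1.359221   -0.25832855  0.88803613] [[-0.74415857  0.22936784 -0.62740406]]
top [0.21990797 0.04529345 1.52252263] [[ 1.43816993e-01  4.12844760e-04 -9.89778794e-01]]
{'time': 0.1, 'qpos': array([ 1.16002803e+00,  2.87077955e-01,  1.57803700e+00,  4.82929153e-06,
        1.27862006e+00, -1.49997825e-01]), 'dq': array([-0.00054834, -0.00122437, -0.0015378 ,  0.00099309,  0.00170606,
        0.00087551]), 'joint_efforts': array([ 3.29925815e-04, -4.07294583e+01, -2.93700224e+01, -1.50002479e-04,
        3.39299026e-03, -1.00856646e-06]), 'eef_pos': array([0.17375823, 0.65163079, 0.23008146]), 'tcp_rot': array([ 1.30016736e-01,  9.91511221e-01, -1.02871418e-03, -2.98643405e-04]), 'contact_force': array([-0.58729962, -0.14280745,  0.26320793]), 'wrist_torque': array([ 0.00996076,  0.03762081, -0.01824883]), 'finger_force': 0.0, 'opening': 1.0056118104377596}
```

View pics/scene0.png

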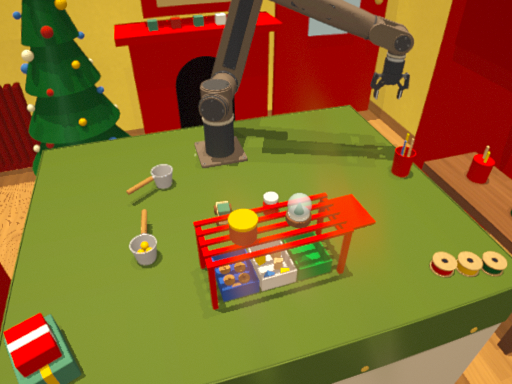

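View pics/top0.png

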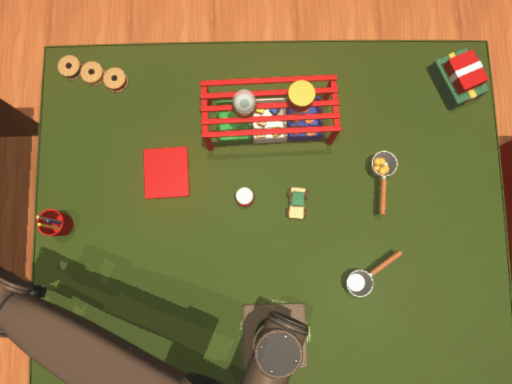

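The scene view shows the measure with gold bells at (145,250). It also shows a look-alike cup at (162,177), nearer the base, and the green bin at (312,255) under the globe end of the shelf. In the top view the bell measure is at (384,165) with its handle end at (382,213). The board is at (166,173), the jar at (245,197), the car at (297,203), the globe at (245,102), the tin at (302,94) and the slats span (201–339, 77–150).

Run:
```python
from h import *
im=cv2.imread("pics/top0.png"); h=cv2.cvtColor(im,cv2.COLOR_BGR2HSV)
m=ctrl.camera_model("top")
def box(mask,roi):
    x0,y0,x1,y1=roi; k=np.zeros_like(mask);k[y0:y1,x0:x1]=mask[y0:y1,x0:x1]
    c=max(cv2.findContours(k,0,1)[0],key=cv2.contourArea); return cv2.minAreaRect(c),c
red=((((h[...,0]<6)|(h[...,0]>174))&(h[...,1]>180)&(h[...,2]>110))*255).astype(np.uint8)
b,_=box(red,(130,130,195,210)); print("board",b, onz("top",cv2.boxPoints(b),.012,m).round(3).tolist(), onz("top",[b[0]],.012,m))
x=np.argwhere(red[60:160,190:350])[:,::-1]+[190,60]
r=cv2.minAreaRect(x.astype(np.float32));print("rack",r,onz("top",cv2.boxPoints(r),.18,m).round(3).tolist(),onz("top",[r[0]],.18,m))
org=((h[...,0]>4)&(h[...,0]<14)&(h[...,1]>120)&(h[...,2]>70)).astype(np.uint8)*255
b,c=box(org,(365,175,400,230));P=onz("top",cv2.boxPoints(b),.056,m);print("handle",b,P.round(3).tolist())
gray=((h[...,1]<60)&(h[...,2]>60)).astype(np.uint8)*255
b,c=box(gray,(360,140,410,185));(cx,cy),rr=cv2.minEnclosingCircle(c);print("cup",cx,cy,rr,onz("top",[[cx,cy],[cx+rr,cy]],.064,m))
for n,p,z in [("jar",(245,197),.07),("globe",(245,102),.22),("tin",(302,94),.242),("car",(297,203),.056),("fakecup",(360,283),.064),("fakeend",(400,254),.056),("green",(233,122),.05),("pens",(51,223),.1),("gift",(461,77),.1)]: print(n,onz("top",[p],z,m).round(3))
for n in("scene","top"): print(n,ctrl.camera_model(n)["intrinsics"][0][0])
```

```text
board ((165.76768493652344, 172.31846618652344), (49.53472900390625, 44.3205451965332), 86.8201675415039) [[0.585, 0.406, 0.012], [0.59, 0.264, 0.012], [0.431, 0.255, 0.012], [0.426, 0.394, 0.012]] [[0.50769155 0.32962832 0.012     ]]
rack ((269.850341796875, 111.00749206542969), (67.9151611328125, 138.6268310546875), 87.1375961303711) [[0.744, 0.205, 0.18], [0.759, -0.198, 0.18], [0.556, -0.198, 0.18], [0.542, 0.195, 0.18]] [[0.64871798 0.00178916 0.18      ]]
handle ((382.6988830566406, 196.0279541015625), (3.8768999576568604, 34.05277633666992), 2.2906100749969482) [[0.361, -0.331, 0.056], [0.466, -0.341, 0.056], [0.465, -0.353, 0.056], [0.36, -0.343, 0.056]]
cup 383.6352844238281 163.54705810546875 13.552075386047363 [[ 0.51278144 -0.34896019  0.064     ]
 [ 0.51208996 -0.39137628  0.064     ]]
jar [[0.416 0.079 0.07 ]]
globe [[0.663 0.072 0.22 ]]
tin [[ 0.676 -0.086  0.242]]
car [[ 0.397 -0.078  0.056]]
fakecup [[ 0.152 -0.258  0.064]]
fakeend [[ 0.235 -0.386  0.056]]
green [[0.657 0.114 0.05 ]]
pens [[0.346 0.653 0.1  ]]
gift [[ 0.779 -0.604  0.1  ]]
scene 380.5759501620354
top 486.52365507691366
```

>>> arm_command:
  steps: [100, 0, 0, -1, 0, 100, 0, 0, -1, 0, 100, -1, 0, 0, 0, 100, -1, 0, 0, 0]

```text
time: 0.43
eef_pos: [0.222, 0.6403, 0.2839]
tcp_rot: [0.129, 0.992, 0.002, 0.001]
contact_force: [-0.4, -0.1, -0.6]
opening: 0.999
finger_force: 0.0
```

>>> arm_command:
  steps: [100, 0, 1, -0.3, 0, 100, 0, 1, -0.3, 0, 100, 0, 1, -0.3, 0, 100, 0, 1, -0.3, 0, 100, 0, 1, -0.3, 0, 100, 0, 1, -0.3, 0, 100, 0, 1, -0.3, 0, 100, 0, 1, -0.3, 0]

```text
time: 1.1
eef_pos: [0.274, 0.8333, 0.3406]
tcp_rot: [0.13, 0.992, -0.001, -0.0]
contact_force: [-0.7, 1.0, 0.4]
opening: 1.001
finger_force: 0.0
```

>>> arm_command:
  steps: [100, 0, 1, -0.3, 0, 100, 0, 1, -0.3, 0, 100, 0, 1, -0.3, 0, 100, 0, 1, -0.3, 0, 100, 0, 1, -0.3, 0, 100, 0, 1, -0.3, 0, 100, 0, 1, -0.3, 0, 100, 0, 1, -0.3, 0]

```text
time: 1.77
eef_pos: [0.2906, 0.9165, 0.3658]
tcp_rot: [0.13, 0.991, 0.039, 0.007]
contact_force: [-0.4, -0.1, 1.1]
opening: 0.997
finger_force: 0.0
```

```bash
python3 -c "
from h import *
s=ctrl.get_state();print(s['time'],s['qpos'],s['eef_pos'],R.from_quat(s['tcp_rot']).as_matrix().round(3))"
```

```text
1.7667 [ 1.15662256  1.05205468  0.20998664  0.00784316  1.80102229 -0.15142854] [0.29060027 0.91650739 0.36575064] [[-0.966  0.257  0.025]
 [ 0.258  0.963  0.075]
 [-0.004  0.079 -0.997]]
```

>>> arm_command:
  steps: [100, 0, 1, -1, 0, 100, 0, 1, -1, 0, 100, 0, 1, -1, 0, 100, 0, 1, -1, 0, 100, 0, 1, -1, 0, 100, 0, 1, -1, 0]

```text
time: 2.27
eef_pos: [0.2793, 0.9015, 0.4615]
tcp_rot: [0.129, 0.988, 0.087, 0.016]
contact_force: [0.1, 0.2, -0.1]
opening: 1.003
finger_force: 0.0
```

>>> arm_command:
  steps: [100, 0, -1, 0, 0, 100, 0, -1, 0, 0, 100, 0, -1, 0, 0, 100, 0, -1, 0, 0]

```text
time: 2.6
eef_pos: [0.2562, 0.8138, 0.4439]
tcp_rot: [0.13, 0.988, 0.086, 0.015]
contact_force: [-1.4, 0.4, 0.3]
opening: 1.001
finger_force: 0.0
```

```bash
python3 -c "
from h import *
s=ctrl.get_state();print(s['time'],s['qpos'],s['eef_pos'],R.from_quat(s['tcp_rot']).as_matrix().round(3))"
```

```text
2.6 [ 1.140945    0.55959338  0.84635294  0.0214276   1.5610253  -0.16741563] [0.25622582 0.8138435  0.44390639] [[-0.966  0.253  0.053]
 [ 0.259  0.951  0.167]
 [-0.008  0.175 -0.985]]
```

The tilt persists after out-of-reach moves, as the interface text says, so I can lean the tool. I'll check the kinematics for a plan: move the measure onto the board, lean the tool, regrasp along the handle, roll to pour, then put it back.

```bash
cat > kin.py <<'E'
from h import *
from scipy.optimize import least_squares
LO=np.array([-2.77,-.9,.21,-1.53,.24,-2.84]);HI=np.array([2.77,2.22,2.48,4.67,2.81,2.84])
P0=[.24,.455,.57,.28]
def fk(q,p=P0):
    h,a,b,t=p; r1=R.from_euler('z',q[0])
    r3=r1*R.from_euler('y',q[1]+q[2]); r6=r3*R.from_euler('ZYZ',q[3:6])
    el=[0,0,h]+(r1*R.from_euler('y',q[1])).apply([0,0,a]); w=el+r3.apply([0,0,b])
    return w+r6.apply([0,0,t]), r6, el, w
def tool(psi,e,spin=0):  # heading deg, elevation below horizon deg; spin0: tool x points up/back
    c,s=np.cos(np.radians(psi)),np.sin(np.radians(psi));ce,se=np.cos(np.radians(e)),np.sin(np.radians(e))
    z=np.array([c*ce,s*ce,-se]);y=np.array([s,-c,0]);x=np.cross(y,z)
    return R.from_matrix(np.c_[x,y,z])*R.from_euler('z',spin,degrees=True)
def ik(pos,rot,q0):
    f=lambda q:(lambda k:np.r_[(k[0]-pos)*10,(k[1]*rot.inv()).as_rotvec()])(fk(q))
    best=None
    for g in q0:
        s=least_squares(f,np.clip(g,LO+1e-3,HI-1e-3),bounds=(LO,HI))
        if best is None or s.cost<best.cost:best=s
    return best.x,best.cost
E
python3 - <<'E'
from kin import *
s=ctrl.get_state();q=s['qpos'];p,r,_,_=fk(q);print(p,s['eef_pos'],r.as_matrix().round(3).tolist())
G=[[a,.5,1.8,b,1.5,c] for a in(.3,1) for b in(-.8,.5,2.5) for c in(-1.5,0,1.5)]
bin_=np.array([.65,.114,0]);cup=np.array([.508,.33,0])
for psi in(-20,-30,-40,-90):
  for e in(15,25,35):
    hd=np.array([np.cos(np.radians(psi)),np.sin(np.radians(psi)),0])
    for nm,c,z,L in(("board",cup,.068,.135),("pour",bin_,.13,.135)):
      res=[]
      for sp in((0,180) if nm=="board" else (-120,0,120,180-110,180+110-360)):
        rot=tool(psi,e,sp);g=c-hd*L;g[2]=z;tcp=g+rot.apply([0,0,.019])
        x,cost=ik(tcp,rot,G); res.append((sp,round(cost,4),x.round(2).tolist() if cost<1e-3 else 0, fk(x)[2:][1].round(2).tolist()if cost<1e-3 else 0))
      print(psi,e,nm,*[r for r in res if r[1]<1e-3],sep="\n   ")
E
```

```text
[0.34978919 0.7773922  0.44346033] [0.25622582 0.8138435  0.44390639] [[-0.253, -0.966, 0.053], [-0.951, 0.259, 0.167], [-0.175, -0.008, -0.985]]
-20
   15
   board
   (0, np.float64(0.0), [1.27, 0.5, 2.16, -1.41, 1.36, -0.5], [0.14, 0.46, 0.14])
   (180, np.float64(0.0), [1.27, 0.5, 2.16, -1.41, 1.36, 2.64], [0.14, 0.46, 0.14])
-20
   15
   pour
   (-120, np.float64(0.0), [0.71, 0.19, 2.41, 4.4, 1.09, -2.62], [0.29, 0.25, 0.2])
   (0, np.float64(0.0), [0.71, 0.19, 2.41, 4.4, 1.09, -0.53], [0.29, 0.25, 0.2])
   (120, np.float64(0.0), [0.71, 0.19, 2.41, 4.4, 1.09, 1.56], [0.29, 0.25, 0.2])
   (70, np.float64(0.0), [0.71, 0.19, 2.41, 4.4, 1.09, 0.69], [0.29, 0.25, 0.2])
   (-70, np.float64(0.0), [0.71, 0.19, 2.41, 4.4, 1.09, -1.75], [0.29, 0.25, 0.2])
-20
   25
   board
   (0, np.float64(0.0), [1.24, 0.4, 2.17, -1.31, 1.21, -0.61], [0.16, 0.46, 0.18])
   (180, np.float64(0.0), [1.24, 0.4, 2.17, -1.31, 1.21, 2.53], [0.16, 0.46, 0.18])
-20
   25
   pour
   (-120, np.float64(0.0), [0.68, 0.09, 2.4, 4.56, 0.9, -2.82], [0.3, 0.24, 0.24])
   (0, np.float64(0.0), [0.68, 0.09, 2.4, 4.56, 0.9, 
[... 5568 characters left out ...]
t64(0.0), [0.64, 0.82, 1.32, -0.84, 1.8, -1.98], [0.65, 0.49, 0.24])
-90
   35
   board
   (0, np.float64(0.0), [0.93, 0.92, 1.2, -0.53, 1.83, -0.56], [0.51, 0.68, 0.22])
   (180, np.float64(0.0), [0.93, 0.92, 1.2, -0.53, 1.83, 2.58], [0.51, 0.68, 0.22])
-90
   35
   pour
   (-120, np.float64(0.0005), [0.62, 0.75, 1.37, -0.74, 1.68, -2.84], [0.65, 0.46, 0.28])
   (0, np.float64(0.0), [0.62, 0.75, 1.36, -0.74, 1.68, -0.78], [0.65, 0.46, 0.28])
   (120, np.float64(0.0), [0.62, 0.75, 1.36, -0.74, 1.68, 1.32], [0.65, 0.46, 0.28])
   (70, np.float64(0.0), [0.62, 0.75, 1.36, -0.74, 1.68, 0.44], [0.65, 0.46, 0.28])
   (-70, np.float64(0.0), [0.62, 0.75, 1.36, -0.74, 1.68, -2.0], [0.65, 0.46, 0.28])
```

```bash
cat >> h.py <<'E'
def plan(*targets,spin=0,off=.0):
    """world TCP waypoints -> rows per leg (tool shares); spin (rad) applied before"""
    s=ctrl.get_state();r=R.from_quat(s['tcp_rot'])*R.from_euler('z',spin);p=s['eef_pos']
    print("t",round(s['time'],2),"tcp",p.round(4),"spin units",round(spin/.1,2)); print(r.as_matrix().round(3).tolist())
    for t in targets:
        d=r.inv().apply(np.array(t)-p)/.025; n=int(np.ceil(max(np.abs(d).max(),np.linalg.norm(d)*25/41)-1e-3)); n=max(n,1)
        print(t,"total",d.round(2),"n",n,"per",(d/n).round(2)); p=np.array(t)
E
python3 -c "
from h import *
plan([.55,.2,.44],[.38,-.335,.2],[.3805,-.335,.037],spin=-.19)"
```

```text
t 2.6 tcp [0.2562 0.8138 0.4439] spin units -1.9
[[-0.996, 0.066, 0.053], [0.074, 0.983, 0.167], [-0.041, 0.17, -0.985]]
[0.55, 0.2, 0.44] total [-13.52 -23.39  -3.32] n 24 per [-0.56 -0.97 -0.14]
[0.38, -0.335, 0.2] total [  5.58 -23.12   5.52] n 24 per [ 0.23 -0.96  0.23]
[0.3805, -0.335, 0.037] total [ 0.25 -1.11  6.42] n 7 per [ 0.04 -0.16  0.92]
```

>>> arm_command:
  steps: [100, 0, 0, 0, -0.95, 100, 0, 0, 0, -0.95, 100, -0.56, -0.97, -0.14, 0, 100, -0.56, -0.97, -0.14, 0, 100, -0.56, -0.97, -0.14, 0, 100, -0.56, -0.97, -0.14, 0, 100, -0.56, -0.97, -0.14, 0, 100, -0.56, -0.97, -0.14, 0]

```text
time: 3.27
eef_pos: [0.33, 0.6611, 0.4441]
tcp_rot: [0.035, 0.995, 0.085, 0.024]
contact_force: [-0.1, 0.0, 0.6]
opening: 1.004
finger_force: 0.0
```

>>> arm_command:
  steps: [100, -0.56, -0.97, -0.14, 0, 100, -0.56, -0.97, -0.14, 0, 100, -0.56, -0.97, -0.14, 0, 100, -0.56, -0.97, -0.14, 0, 100, -0.56, -0.97, -0.14, 0, 100, -0.56, -0.97, -0.14, 0, 100, -0.56, -0.97, -0.14, 0, 100, -0.56, -0.97, -0.14, 0]

```text
time: 3.93
eef_pos: [0.4272, 0.4575, 0.4435]
tcp_rot: [0.035, 0.996, 0.084, 0.024]
contact_force: [1.0, 0.3, -0.1]
opening: 0.998
finger_force: 0.0
```

>>> arm_command:
  steps: [100, -0.56, -0.97, -0.14, 0, 100, -0.56, -0.97, -0.14, 0, 100, -0.56, -0.97, -0.14, 0, 100, -0.56, -0.97, -0.14, 0, 100, -0.56, -0.97, -0.14, 0, 100, -0.56, -0.97, -0.14, 0, 100, -0.56, -0.97, -0.14, 0, 100, -0.56, -0.97, -0.14, 0]

```text
time: 4.6
eef_pos: [0.5245, 0.2538, 0.443]
tcp_rot: [0.035, 0.996, 0.084, 0.025]
contact_force: [1.1, -0.7, -0.1]
opening: 1.001
finger_force: 0.0
```

>>> arm_command:
  steps: [100, -0.56, -0.97, -0.14, 0, 100, -0.56, -0.97, -0.14, 0, 100, 0.23, -0.96, 0.23, 0, 100, 0.23, -0.96, 0.23, 0, 100, 0.23, -0.96, 0.23, 0, 100, 0.23, -0.96, 0.23, 0, 100, 0.23, -0.96, 0.23, 0, 100, 0.23, -0.96, 0.23, 0]

```text
time: 5.27
eef_pos: [0.506, 0.0698, 0.3827]
tcp_rot: [0.035, 0.996, 0.083, 0.025]
contact_force: [0.6, 0.7, 0.2]
opening: 1.003
finger_force: 0.0
```

>>> arm_command:
  steps: [100, 0.23, -0.96, 0.23, 0, 100, 0.23, -0.96, 0.23, 0, 100, 0.23, -0.96, 0.23, 0, 100, 0.23, -0.96, 0.23, 0, 100, 0.23, -0.96, 0.23, 0, 100, 0.23, -0.96, 0.23, 0, 100, 0.23, -0.96, 0.23, 0, 100, 0.23, -0.96, 0.23, 0]

```text
time: 5.93
eef_pos: [0.45, -0.1081, 0.3033]
tcp_rot: [0.035, 0.996, 0.083, 0.025]
contact_force: [0.6, 0.1, 0.8]
opening: 1.0
finger_force: 0.0
```

>>> arm_command:
  steps: [100, 0.23, -0.96, 0.23, 0, 100, 0.23, -0.96, 0.23, 0, 100, 0.23, -0.96, 0.23, 0, 100, 0.23, -0.96, 0.23, 0, 100, 0.23, -0.96, 0.23, 0, 100, 0.23, -0.96, 0.23, 0, 100, 0.23, -0.96, 0.23, 0, 100, 0.23, -0.96, 0.23, 0]

```text
time: 6.6
eef_pos: [0.394, -0.2864, 0.2239]
tcp_rot: [0.035, 0.996, 0.082, 0.024]
contact_force: [0.8, -1.0, 0.1]
opening: 1.002
finger_force: 0.0
```

```bash
python3 -c "
from h import *
snap('wrist','w1')
m=ctrl.camera_model('wrist'); print(proj('wrist',[[.3605,-.337,.056],[.3795,-.338,.056],[.4655,-.347,.056],[.514,-.35,.064]],m))
plan([.3805,-.335,.037]); print(ctrl.get_state()['qpos'])"
```

```text
[[181.95003539 141.13156088]
 [183.79175    159.2580673 ]
 [187.73462295 233.09164199]
 [191.38297881 272.64170462]]
t 6.65 tcp [ 0.3923 -0.289   0.2216] spin units 0.0
[[-0.996, 0.069, 0.051], [0.077, 0.984, 0.161], [-0.039, 0.165, -0.986]]
[0.3805, -0.335, 0.037] total [ 0.62 -3.06  6.95] n 7 per [ 0.09 -0.44  0.99]
[-0.91677414 -0.08838885  2.00664067  0.14381963  1.32364464 -2.45630476]
```

View pics/w1.png

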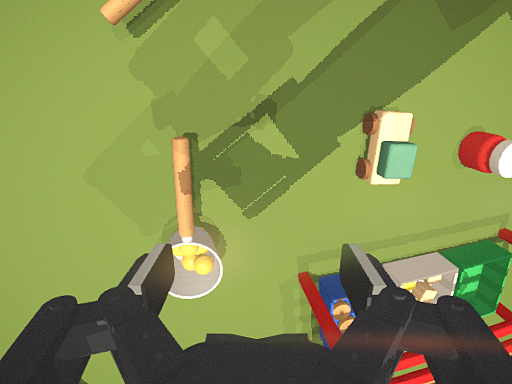

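The picture shows the handle from (180,140) to (186,235) and the cup at (192,268) with the bells inside, within about 2 px of my estimates. Descending to grip.

>>> arm_command:
  steps: [100, 0.09, -0.44, 0.99, 0, 100, 0.09, -0.44, 0.99, 0, 100, 0.09, -0.44, 0.99, 0, 100, 0.09, -0.44, 0.99, 0, 100, 0.09, -0.44, 0.99, 0, 100, 0.09, -0.44, 0.99, 0, 100, 0.09, -0.44, 0.99, 0]

```text
time: 7.23
eef_pos: [0.383, -0.3321, 0.0388]
tcp_rot: [0.035, 0.996, 0.082, 0.024]
contact_force: [0.7, 0.3, -0.2]
opening: 1.0
finger_force: 0.0
```

>>> arm_command:
  steps: [0, 0, 0, 0, 0, 0, 0, 0, 0, 0, 0, 0, 0, 0, 0, 0, 0, 0, 0, 0, 0, 0, 0, 0, 0, 0, 0, 0, 0, 0, 0, 0, 0, 0, 0]
  squeeze: 110

```text
time: 7.82
eef_pos: [0.383, -0.3319, 0.0399]
tcp_rot: [0.035, 0.996, 0.082, 0.024]
contact_force: [-0.2, -0.7, 0.3]
opening: 0.173
finger_force: 106.8
```

>>> arm_command:
  steps: [0, 0, 0, -0.5, 0, 0, 0, 0, -0.8, 0, 0, 0, 0, -1, 0, 0, 0, 0, -1, 0]

```text
time: 8.15
eef_pos: [0.3768, -0.3432, 0.1198]
tcp_rot: [0.035, 0.996, 0.085, 0.021]
contact_force: [-0.4, 0.1, -3.1]
opening: 0.174
finger_force: 107.1
```

```bash
python3 -c "
from h import *
s=ctrl.get_state();print(s['eef_pos'],s['qpos'],s['contact_force'],s['opening'],s['finger_force'],s['wrist_torque'])
a=snap('wrist','w2');b=snap('scene','s2')
cv2.imwrite('pics/c2.png',np.hstack([a,b])[:,:,::-1][:, :, :]) 
c=cv2.imread('pics/c2.png');cv2.imwrite('pics/c2.png',cv2.resize(c,(800,300)))"
```

```text
[ 0.3768227  -0.34323506  0.11983489] [-1.00399876  0.09685004  2.0221242   0.14464161  1.14349567 -2.57260312] [-0.36355883  0.061736   -3.11943676] 0.1742856113805295 107.1000337600708 [-0.12010451  0.4138443   0.02460289]
```

View pics/c2.png

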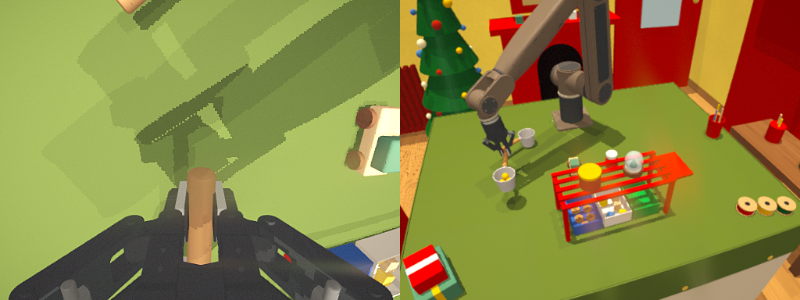

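The measure is lifted roughly level, with the cup at about (505,178) in the right half and the bells still in it. Carrying it over to the board.

```bash
python3 -c "
from h import *
plan([.45,-.3,.36],[.47,.1,.36],[.508,.47,.30])
r=R.from_quat(ctrl.get_state()['tcp_rot']); r2=r*R.from_euler('z',1.48); print((r2*r.inv()).apply([[np.cos(-.087),np.sin(-.087),0],[0,0,1]]))"
```

```text
t 8.25 tcp [ 0.3795 -0.3474  0.1243] spin units 0.0
[[-0.996, 0.066, 0.057], [0.074, 0.985, 0.157], [-0.045, 0.161, -0.986]]
[0.45, -0.3, 0.36] total [-3.1   3.57 -8.84] n 9 per [-0.34  0.4  -0.98]
[0.47, 0.1, 0.36] total [ 0.39 15.81  2.56] n 16 per [0.02 0.99 0.16]
[0.508, 0.47, 0.3] total [-0.31 14.29  4.78] n 15 per [-0.02  0.95  0.32]
[[ 0.00720247 -0.97999178 -0.19890759]
 [ 0.10567741 -0.19705293  0.97468068]]
```

>>> arm_command:
  steps: [0, -0.34, 0.4, -0.98, 0, 0, -0.34, 0.4, -0.98, 0, 0, -0.34, 0.4, -0.98, 0, 0, -0.34, 0.4, -0.98, 0, 0, -0.34, 0.4, -0.98, 0, 0, -0.34, 0.4, -0.98, 0, 0, -0.34, 0.4, -0.98, 0, 0, -0.34, 0.4, -0.98, 0]

```text
time: 8.92
eef_pos: [0.4403, -0.3019, 0.3276]
tcp_rot: [0.035, 0.996, 0.085, 0.021]
contact_force: [0.6, -0.1, -2.5]
opening: 0.172
finger_force: 107.2
```

>>> arm_command:
  steps: [0, -0.34, 0.4, -0.98, 0, 0, 0, 0.6, 0.1, 0, 0, 0.02, 0.9, 0.16, 0, 0, 0.02, 0.99, 0.16, 0, 0, 0.02, 0.99, 0.16, 0, 0, 0.02, 0.99, 0.16, 0, 0, 0.02, 0.99, 0.16, 0, 0, 0.02, 0.99, 0.16, 0]

```text
time: 9.58
eef_pos: [0.4561, -0.1323, 0.352]
tcp_rot: [0.035, 0.996, 0.085, 0.02]
contact_force: [-0.4, -0.2, -2.3]
opening: 0.174
finger_force: 107.3
```

>>> arm_command:
  steps: [0, 0.02, 0.99, 0.16, 0, 0, 0.02, 0.99, 0.16, 0, 0, 0.02, 0.99, 0.16, 0, 0, 0.02, 0.99, 0.16, 0, 0, 0.02, 0.99, 0.16, 0, 0, 0.02, 0.99, 0.16, 0, 0, 0.02, 0.99, 0.16, 0, 0, 0.02, 0.99, 0.16, 0]

```text
time: 10.25
eef_pos: [0.4665, 0.0675, 0.3535]
tcp_rot: [0.035, 0.996, 0.084, 0.02]
contact_force: [0.1, 0.7, -2.7]
opening: 0.171
finger_force: 107.3
```

>>> arm_command:
  steps: [0, -0.02, 0.95, 0.2, 0, 0, -0.02, 0.95, 0.2, 0, 0, -0.02, 0.95, 0.25, 0, 0, -0.02, 0.95, 0.3, 0, 0, -0.02, 0.95, 0.32, 0, 0, -0.02, 0.95, 0.32, 0, 0, -0.02, 0.95, 0.32, 0, 0, -0.02, 0.95, 0.32, 0]

```text
time: 10.92
eef_pos: [0.4855, 0.2626, 0.3302]
tcp_rot: [0.035, 0.996, 0.083, 0.019]
contact_force: [-0.0, -1.3, -3.2]
opening: 0.172
finger_force: 107.2
```

>>> arm_command:
  steps: [0, -0.02, 0.95, 0.32, 0, 0, -0.02, 0.95, 0.32, 0, 0, -0.02, 0.95, 0.32, 0, 0, -0.02, 0.95, 0.32, 0, 0, -0.02, 0.8, 0.32, 0, 0, 0, 0.6, 0.3, 0.3, 0, 0, 0.3, 0, 0.6, 0, 0, 0, 0, 0.9]

```text
time: 11.58
eef_pos: [0.4994, 0.4054, 0.3058]
tcp_rot: [0.125, 0.989, 0.084, 0.011]
contact_force: [-0.3, -0.0, -2.6]
opening: 0.172
finger_force: 107.3
```

>>> arm_command:
  steps: [0, 0, 0, 0, 1, 0, 0, 0, 0, 1, 0, 0, 0, 0, 1, 0, 0, 0, 0, 1, 0, 0, 0, 0, 1, 0, 0, 0, 0, 1, 0, 0, 0, 0, 1, 0, 0, 0, 0, 1]

```text
time: 12.25
eef_pos: [0.5001, 0.4039, 0.3067]
tcp_rot: [0.502, 0.861, 0.082, -0.022]
contact_force: [-0.4, -0.0, -2.7]
opening: 0.173
finger_force: 107.3
```

>>> arm_command:
  steps: [0, 0, 0, 0, 1, 0, 0, 0, 0, 1, 0, 0, 0, 0, 1, 0, 0, 0, 0, 1, 0, 0, 0, 0, 0.5, 0, 0, 0, 0, 0.3]

```text
time: 12.75
eef_pos: [0.5003, 0.404, 0.3069]
tcp_rot: [0.691, 0.718, 0.075, -0.04]
contact_force: [-0.6, -0.3, -4.5]
opening: 0.172
finger_force: 107.5
```

```bash
python3 -c "
from h import *
s=ctrl.get_state();print(s['qpos'],s['contact_force'],s['finger_force'])
plan([.508,.468,.08])
a=snap('top','t3');b=snap('scene','s3')
cv2.imwrite('pics/c3.png',cv2.resize(np.hstack([a[60:300,60:420],b[60:300,150:510]])[:,:,::-1],(800,267)))"
```

```text
[0.47268853 0.09566265 1.66576989 0.13088719 1.26582641 0.40295519] [-0.64446836 -0.29855432 -4.49328712] 107.48941898345947
t 12.75 tcp [0.5003 0.404  0.3069] spin units 0.0
[[-0.041, 0.998, 0.046], [0.986, 0.033, 0.163], [0.162, 0.052, -0.985]]
[0.508, 0.468, 0.08] total [ 1.04 -0.08  9.38] n 10 per [ 0.1  -0.01  0.94]
```

View pics/c3.png

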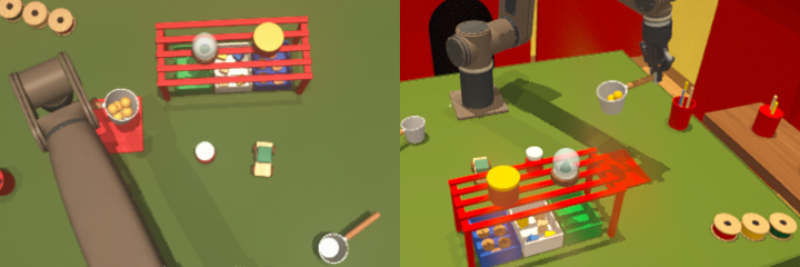

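The cup, held with its bells, is above the red board at (122,105), and the handle points left. Lowering now. I'll loosen the grip at contact so the measure levels itself.

>>> arm_command:
  steps: [0, 0.3, 0, 0.6, 0, 0, 0.3, 0, 1, 0, 0, 0.2, 0, 1, 0, 0, 0.1, 0, 1, 0, 0, 0.1, 0, 1, 0, 0, 0.05, 0, 1, 0, 0, 0, 0, 1, 0, 0, 0, 0, 1, 0]

```text
time: 13.52
eef_pos: [0.5096, 0.4617, 0.1244]
tcp_rot: [0.69, 0.719, 0.077, -0.039]
contact_force: [0.7, 0.3, -2.7]
opening: 0.176
finger_force: 107.3
```

>>> arm_command:
  steps: [0, 0, 0, 0.7, 0, 0, 0, 0, 0.35, 0, 0, 0, 0, 0.2, 0, 0, 0, 0, 0, 0]

```text
time: 13.85
eef_pos: [0.5117, 0.4663, 0.0953]
tcp_rot: [0.69, 0.719, 0.076, -0.039]
contact_force: [-0.2, -0.3, -2.7]
opening: 0.175
finger_force: 107.4
```

Now I'll reduce the squeeze gradually while easing down.

>>> arm_command:
  steps: [0, 0, 0, 0.4, 0, 0, 0, 0, 0.3, 0, 0, 0, 0, 0.3, 0]

```text
time: 14.1
eef_pos: [0.5161, 0.4726, 0.0761]
tcp_rot: [0.69, 0.718, 0.081, -0.038]
contact_force: [-0.5, 1.9, 3.8]
opening: 0.174
finger_force: 108.2
```

>>> arm_command:
  steps: [0, 0, 0, 0.2, 0, 0, 0, 0, 0.2, 0, 0, 0, 0, 0.2, 0, 0, 0, 0, 0, 0]
  squeeze: 45

```text
time: 14.43
eef_pos: [0.5149, 0.4734, 0.058]
tcp_rot: [0.69, 0.719, 0.078, -0.038]
contact_force: [-1.1, 2.5, 5.5]
opening: 0.175
finger_force: 108.4
```

>>> arm_command:
  steps: [0, 0, 0, 0.15, 0, 5, 0, 0, 0.1, 0, 18, 0, 0, 0.1, 0, 18, 0, 0, 0, 0]
  squeeze: 20

```text
time: 14.77
eef_pos: [0.515, 0.4747, 0.0491]
tcp_rot: [0.69, 0.718, 0.078, -0.039]
contact_force: [-1.9, 3.7, 5.1]
opening: 0.183
finger_force: 72.9
```

>>> arm_command:
  steps: [22, 0, 0, 0, 0, 30, 0, 0, 0, 0, 100, 0, 0, 0, 0, 100, 0, 0, 0, 0, 100, 0, 0, 0, 0, 100, 0, 0, 0, 0, 100, 0, 0, 0, 0]

```text
time: 15.35
eef_pos: [0.5153, 0.4742, 0.0492]
tcp_rot: [0.69, 0.718, 0.077, -0.038]
contact_force: [0.1, -0.2, -0.2]
opening: 0.983
finger_force: 0.0
```

>>> arm_command:
  steps: [100, 0, 0, -1, 0, 100, 0, 0, -1, 0, 100, 0, 0, -1, 0, 100, 0, 0, -1, 0, 100, 0, 0, -1, 0, 100, 0, 0, -1, 0, 100, 0, 0, -1, 0, 100, 0, 0, -1, 0]

```text
time: 16.02
eef_pos: [0.5047, 0.4412, 0.2477]
tcp_rot: [0.69, 0.718, 0.078, -0.038]
contact_force: [0.5, 1.2, 0.1]
opening: 0.998
finger_force: 0.0
```

```bash
python3 -c "
from h import *
s=ctrl.get_state();print(s['qpos'])
plan([.5,.0,.45],[.1,-.6,.45])
a=snap('wrist','w4')"
```

```text
[0.52328641 0.18795046 1.67067448 0.12754913 1.15743796 0.439279  ]
t 16.02 tcp [0.5047 0.4412 0.2477] spin units 0.0
[[-0.044, 0.998, 0.052], [0.986, 0.035, 0.165], [0.162, 0.059, -0.985]]
[0.5, 0.0, 0.45] total [-16.07  -0.33 -10.88] n 17 per [-0.95 -0.02 -0.64]
[0.1, -0.6, 0.45] total [-22.95 -16.81  -4.78] n 23 per [-1.   -0.73 -0.21]
```

View pics/w4.png

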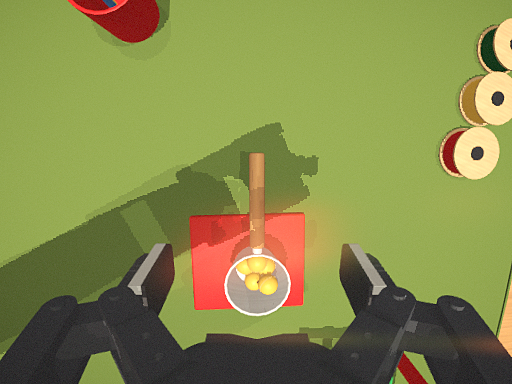

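The measure stands upright on the board with all the bells in it: handle from (257,153) to (257,250), cup at (258,284). Next I'll measure it, then lean the tool by reaching past the limit toward −y.

```bash
python3 -c "
from h import *
m=ctrl.camera_model('wrist')
print('hend',onz('wrist',[[257,154]],.068,m),'cup',onz('wrist',[[258,284]],.076,m))
plan([.5,.05,.48],[.35,-.45,.5],[.1,-.85,.55])"
```

```text
hend [[0.51871931 0.48792905 0.068     ]] cup [[0.52490989 0.33100971 0.076     ]]
t 16.07 tcp [0.5069 0.4422 0.2548] spin units 0.0
[[-0.046, 0.997, 0.061], [0.985, 0.035, 0.17], [0.167, 0.068, -0.984]]
[0.5, 0.05, 0.48] total [-13.94  -0.21 -11.54] n 14 per [-1.   -0.02 -0.82]
[0.35, -0.45, 0.5] total [-19.29  -6.62  -4.54] n 20 per [-0.96 -0.33 -0.23]
[0.1, -0.85, 0.55] total [-14.97 -10.39  -5.29] n 15 per [-1.   -0.69 -0.35]
```

>>> arm_command:
  steps: [100, -1, -0.02, -0.82, 0, 100, -1, -0.02, -0.82, 0, 100, -1, -0.02, -0.82, 0, 100, -1, -0.02, -0.82, 0, 100, -1, -0.02, -0.82, 0, 100, -1, -0.02, -0.82, 0, 100, -1, -0.02, -0.82, 0, 100, -1, -0.02, -0.82, 0]

```text
time: 16.73
eef_pos: [0.5009, 0.216, 0.3759]
tcp_rot: [0.69, 0.719, 0.078, -0.038]
contact_force: [0.6, -0.0, 0.7]
opening: 0.998
finger_force: 0.0
```

>>> arm_command:
  steps: [100, -1, -0.02, -0.82, 0, 100, -1, -0.02, -0.82, 0, 100, -1, -0.02, -0.82, 0, 100, -1, -0.02, -0.82, 0, 100, -1, -0.02, -0.82, 0, 100, -1, -0.02, -0.82, 0, 100, -0.96, -0.33, -0.23, 0, 100, -0.96, -0.33, -0.23, 0]

```text
time: 17.4
eef_pos: [0.4836, -0.0022, 0.4757]
tcp_rot: [0.69, 0.718, 0.078, -0.037]
contact_force: [-1.1, -0.0, -0.4]
opening: 1.005
finger_force: 0.0
```

>>> arm_command:
  steps: [100, -0.96, -0.33, -0.23, 0, 100, -0.96, -0.33, -0.23, 0, 100, -0.96, -0.33, -0.23, 0, 100, -0.96, -0.33, -0.23, 0, 100, -0.96, -0.33, -0.23, 0, 100, -0.96, -0.33, -0.23, 0, 100, -0.96, -0.33, -0.23, 0, 100, -0.96, -0.33, -0.23, 0]

```text
time: 18.07
eef_pos: [0.4233, -0.201, 0.4846]
tcp_rot: [0.69, 0.718, 0.078, -0.038]
contact_force: [0.4, -0.2, -0.4]
opening: 1.0
finger_force: 0.0
```

>>> arm_command:
  steps: [100, -0.96, -0.33, -0.23, 0, 100, -0.96, -0.33, -0.23, 0, 100, -0.96, -0.33, -0.23, 0, 100, -0.96, -0.33, -0.23, 0, 100, -0.96, -0.33, -0.23, 0, 100, -0.96, -0.33, -0.23, 0, 100, -0.96, -0.33, -0.23, 0, 100, -0.96, -0.33, -0.23, 0]

```text
time: 18.73
eef_pos: [0.3636, -0.4003, 0.4947]
tcp_rot: [0.69, 0.718, 0.078, -0.038]
contact_force: [0.8, -0.9, -0.7]
opening: 0.997
finger_force: 0.0
```

>>> arm_command:
  steps: [100, -0.96, -0.33, -0.23, 0, 100, -0.96, -0.33, -0.23, 0, 100, -1, -0.69, -0.35, 0, 100, -1, -0.69, -0.35, 0, 100, -1, -0.69, -0.35, 0, 100, -1, -0.69, -0.35, 0, 100, -1, -0.69, -0.35, 0, 100, -1, -0.69, -0.35, 0]

```text
time: 19.4
eef_pos: [0.2489, -0.6103, 0.5186]
tcp_rot: [0.69, 0.718, 0.078, -0.038]
contact_force: [1.0, -0.2, -0.2]
opening: 1.0
finger_force: 0.0
```

>>> arm_command:
  steps: [100, -1, -0.69, -0.35, 0, 100, -1, -0.69, -0.35, 0, 100, -1, -0.69, -0.35, 0, 100, -1, -0.69, -0.35, 0, 100, -1, -0.69, -0.35, 0, 100, -1, -0.69, -0.35, 0, 100, -1, -0.69, -0.35, 0, 100, -1, -0.69, -0.35, 0]

```text
time: 20.07
eef_pos: [0.1173, -0.8091, 0.537]
tcp_rot: [0.69, 0.718, 0.078, -0.037]
contact_force: [-3.1, -0.5, 21.0]
opening: 1.0
finger_force: 0.0
```

```bash
python3 -c "
from h import *
print(ctrl.get_state()['qpos']);plan([.1,-1,.6])"
```

```text
[-1.56714672  0.864471    0.20953904  0.06835987  2.23018557 -1.56939687]
t 20.07 tcp [ 0.1173 -0.8091  0.537 ] spin units 0.0
[[-0.044, 0.998, 0.053], [0.986, 0.035, 0.163], [0.161, 0.06, -0.985]]
[0.1, -1, 0.6] total [-7.09 -0.81 -3.77] n 8 per [-0.89 -0.1  -0.47]
```

>>> arm_command:
  steps: [100, -0.9, 0, -0.35, 0, 100, -0.9, 0, -0.35, 0, 100, -0.9, 0, -0.35, 0, 100, -0.9, 0, -0.35, 0, 100, -0.9, 0, -0.35, 0, 100, -0.9, 0, -0.35, 0, 100, -0.9, 0, -0.35, 0, 100, -0.9, 0, -0.35, 0]

```text
time: 20.73
eef_pos: [0.1062, -0.8539, 0.5017]
tcp_rot: [0.693, 0.719, 0.049, -0.0]
contact_force: [-0.3, -0.2, -0.1]
opening: 1.001
finger_force: 0.0
```

```bash
python3 -c "
from h import *
print(ctrl.get_state()['qpos']);plan([.1,-1,.6])"
```

```text
[-1.58401479  0.90228679  0.21000149  0.07716474  2.09939704 -1.58448331]
t 20.73 tcp [ 0.1062 -0.8539  0.5017] spin units 0.0
[[-0.039, 0.997, 0.068], [0.997, 0.035, 0.07], [0.068, 0.07, -0.995]]
[0.1, -1, 0.6] total [-5.55 -0.17 -4.34] n 6 per [-0.93 -0.03 -0.72]
```

>>> arm_command:
  steps: [100, -1, 0, -0.7, 0, 100, -1, 0, -0.7, 0, 100, -1, 0, -0.7, 0, 100, -1, 0, -0.7, 0, 100, -1, 0, -0.7, 0, 100, -1, 0, -0.7, 0, 100, -1, 0, -0.7, 0, 100, -1, 0, -0.7, 0]

```text
time: 21.4
eef_pos: [0.086, -0.8716, 0.5247]
tcp_rot: [0.695, 0.717, 0.012, 0.047]
contact_force: [-0.6, 0.3, 0.2]
opening: 0.998
finger_force: 0.0
```

>>> arm_command:
  steps: [100, -1, 0, -0.5, 0, 100, -1, 0, -0.5, 0, 100, -1, 0, -0.5, 0, 100, -1, 0, -0.5, 0, 100, -1, 0, -0.5, 0, 100, -1, 0, -0.5, 0, 100, -1, 0, -0.5, 0, 100, -1, 0, -0.5, 0]

```text
time: 22.07
eef_pos: [0.0716, -0.8948, 0.5375]
tcp_rot: [0.694, 0.714, -0.024, 0.091]
contact_force: [-0.3, 0.3, -0.4]
opening: 1.001
finger_force: 0.0
```

```bash
python3 -c "
from h import *
print(ctrl.get_state()['qpos']);plan([.1,-1,.6])"
```

```text
[-1.63304006  0.86380395  0.21098936  0.1119151   1.90895713 -1.61474931]
t 22.07 tcp [ 0.0716 -0.8948  0.5375] spin units 0.0
[[-0.019, 0.995, 0.096], [0.986, 0.035, -0.161], [-0.163, 0.091, -0.982]]
[0.1, -1, 0.6] total [-4.58  1.21 -1.67] n 5 per [-0.92  0.24 -0.33]
```

>>> arm_command:
  steps: [100, -1, 0, -0.2, 0, 100, -1, 0, -0.2, 0, 100, -1, 0, -0.2, 0, 100, -1, 0, -0.2, 0, 100, -1, 0, -0.2, 0, 100, -1, 0, -0.2, 0, 100, -1, 0, -0.2, 0, 100, -1, 0, -0.2, 0]

```text
time: 22.73
eef_pos: [0.0634, -0.9329, 0.5249]
tcp_rot: [0.692, 0.708, -0.059, 0.131]
contact_force: [0.6, 0.1, 0.4]
opening: 0.998
finger_force: 0.0
```

>>> arm_command:
  steps: [100, -1, 0, -0.2, 0, 100, -1, 0, -0.2, 0, 100, -1, 0, -0.2, 0, 100, -1, 0, -0.2, 0, 100, -1, 0, -0.2, 0, 100, -1, 0, -0.2, 0, 100, -1, 0, -0.2, 0, 100, -1, 0, -0.2, 0]

```text
time: 23.4
eef_pos: [0.0544, -0.9594, 0.5344]
tcp_rot: [0.687, 0.699, -0.096, 0.173]
contact_force: [0.2, 0.3, -0.1]
opening: 1.003
finger_force: 0.0
```

>>> arm_command:
  steps: [100, -1, 0, -0.2, 0, 100, -1, 0, -0.2, 0, 100, -1, 0, -0.2, 0, 100, -1, 0, -0.2, 0, 100, -1, 0, -0.2, 0, 100, -1, 0, -0.2, 0, 100, -1, 0, -0.2, 0, 100, -1, 0, -0.2, 0]

```text
time: 24.07
eef_pos: [0.0445, -0.9755, 0.562]
tcp_rot: [0.68, 0.689, -0.133, 0.213]
contact_force: [1.1, -0.0, 0.1]
opening: 1.002
finger_force: 0.0
```

```bash
python3 -c "
from h import *
print(ctrl.get_state()['qpos']);plan([.1,-1,.6])"
```

```text
[-1.66987775  0.86683963  0.21097621  0.16070757  1.57963889 -1.64136803]
t 24.07 tcp [ 0.0445 -0.9755  0.562 ] spin units 0.0
[[0.016, 0.993, 0.114], [0.88, 0.04, -0.473], [-0.474, 0.108, -0.874]]
[0.1, -1, 0.6] total [-1.55  2.33 -0.61] n 3 per [-0.52  0.78 -0.2 ]
```

>>> arm_command:
  steps: [100, -1, 0, -0.3, 0, 100, -1, 0, -0.3, 0, 100, -1, 0, -0.3, 0, 100, -1, 0, -0.3, 0, 100, -1, 0, -0.3, 0, 100, -1, 0, -0.3, 0, 100, -1, 0, -0.3, 0, 100, -1, 0, -0.3, 0]

```text
time: 24.73
eef_pos: [0.0318, -0.9709, 0.6198]
tcp_rot: [0.671, 0.676, -0.169, 0.253]
contact_force: [0.3, -0.2, -0.1]
opening: 1.003
finger_force: 0.0
```

>>> arm_command:
  steps: [100, -1, 0, -0.3, 0, 100, -1, 0, -0.3, 0, 100, -1, 0, -0.3, 0, 100, -1, 0, -0.3, 0, 100, -1, 0, -0.3, 0, 100, -1, 0, -0.3, 0, 100, -1, 0, -0.3, 0, 100, -1, 0, -0.3, 0]

```text
time: 25.4
eef_pos: [0.0186, -0.9562, 0.6855]
tcp_rot: [0.66, 0.661, -0.205, 0.291]
contact_force: [0.7, -0.1, 0.5]
opening: 1.001
finger_force: 0.0
```

>>> arm_command:
  steps: [100, -1, 0, -0.3, 0, 100, -1, 0, -0.3, 0, 100, -1, 0, -0.3, 0, 100, -1, 0, -0.3, 0, 100, -1, 0, -0.3, 0, 100, -1, 0, -0.3, 0, 100, -1, 0, -0.3, 0, 100, -1, 0, -0.3, 0]

```text
time: 26.07
eef_pos: [0.0052, -0.9309, 0.7566]
tcp_rot: [0.648, 0.644, -0.24, 0.328]
contact_force: [-0.8, -0.2, 0.5]
opening: 1.0
finger_force: 0.0
```

>>> arm_command:
  steps: [100, -1, 0, -0.3, 0, 100, -1, 0, -0.3, 0, 100, -1, 0, -0.3, 0, 100, -1, 0, -0.3, 0, 100, -1, 0, -0.3, 0, 100, -1, 0, -0.3, 0, 100, -1, 0, -0.3, 0, 100, -1, 0, -0.3, 0]

```text
time: 26.73
eef_pos: [-0.0084, -0.8951, 0.8304]
tcp_rot: [0.634, 0.626, -0.274, 0.363]
contact_force: [0.8, -0.1, 0.2]
opening: 1.0
finger_force: 0.0
```

>>> arm_command:
  steps: [100, -1, 0, -0.3, 0, 100, -1, 0, -0.3, 0, 100, -1, 0, -0.3, 0, 100, -1, 0, -0.3, 0, 100, -1, 0, -0.3, 0, 100, -1, 0, -0.3, 0, 100, -1, 0, -0.3, 0, 100, -1, 0, -0.3, 0]

```text
time: 27.4
eef_pos: [-0.022, -0.8491, 0.9045]
tcp_rot: [0.618, 0.606, -0.306, 0.396]
contact_force: [0.4, -0.4, 0.4]
opening: 0.998
finger_force: 0.0
```

```bash
python3 -c "
from h import *
print(ctrl.get_state()['qpos']);plan([.1,-1,.6])"
```

```text
[-1.80458077  0.53338335  0.21097072  0.30828597  1.3856917  -1.67394162]
t 27.4 tcp [-0.022  -0.8491  0.9045] spin units 0.0
[[0.077, 0.992, 0.102], [0.507, 0.049, -0.861], [-0.858, 0.118, -0.499]]
[0.1, -1, 0.6] total [ 7.77  3.11 11.77] n 12 per [0.65 0.26 0.98]
```

>>> arm_command:
  steps: [100, -1, 0, 0, 0, 100, -1, 0, 0, 0, 100, -1, 0, 0, 0, 100, -1, 0, 0, 0, 100, -1, 0, 0, 0, 100, -1, 0, 0, 0, 100, -1, 0, 0, 0, 100, -1, 0, 0, 0]

```text
time: 28.07
eef_pos: [-0.0299, -0.8381, 0.9461]
tcp_rot: [0.6, 0.584, -0.339, 0.428]
contact_force: [-0.1, -0.1, 0.4]
opening: 1.004
finger_force: 0.0
```

>>> arm_command:
  steps: [100, -1, 0, 0, 0, 100, -1, 0, 0, 0, 100, -1, 0, 0, 0, 100, -1, 0, 0, 0, 100, -1, 0, 0, 0, 100, -1, 0, 0, 0, 100, -1, 0, 0, 0, 100, -1, 0, 0, 0]

```text
time: 28.73
eef_pos: [-0.0388, -0.8128, 0.9954]
tcp_rot: [0.581, 0.561, -0.37, 0.459]
contact_force: [0.7, -0.1, 0.8]
opening: 0.998
finger_force: 0.0
```

```bash
cat > kin2.py <<'E'
from kin import *
import kin
def fk2(q):
    p,r,el,w=kin.fk(q); o=R.from_euler('z',q[0]).apply([0,.1,0]); return p+o,r*R.from_euler('z',90,degrees=True),el+o,w+o
def track(q,pts,rot,n=12):
    "continuous IK along straight legs; prints joints at waypoints"
    p=fk2(q)[0]
    for t in pts:
        ql=[]
        for k in range(1,n+1):
            g=p+(np.array(t)-p)*k/n
            s=least_squares(lambda x:np.r_[(fk2(x)[0]-g)*10,(fk2(x)[1]*rot.inv()).as_rotvec()],np.clip(q,LO+1e-3,HI-1e-3),bounds=(LO-.002,HI+.002)); ql.append((s.cost,np.abs(s.x-q).max()));q=s.x
        p=np.array(t);print(t,q.round(2),"maxcost %.5f maxdq %.2f"%tuple(np.max(ql,0)),"w",fk2(q)[3].round(2),"el",fk2(q)[2].round(2))
    return q
E
python3 -c "
from kin2 import *
s=ctrl.get_state();q=s['qpos'];p,r,_,_=fk2(q);print(q.round(3),p,s['eef_pos'],(r*R.from_quat(s['tcp_rot']).inv()).magnitude())
rot=R.from_quat(s['tcp_rot']);print(rot.as_matrix().round(3))
q=track(q,[[.5,-.55,.6],[.7,-.1,.5],[.6,.42,.3],[.53,.45,.15],[.525,.45,.065]],rot)
for z in(0,): print(rot.as_matrix()[:,2])
"
```

```text
[-1.85   0.462  0.211  0.37   1.25  -1.685] [-0.03365857 -0.82981536  1.00730952] [-0.03881086 -0.81278589  0.99535986] 4.996003610813203e-16
[[ 0.097  0.992  0.086]
 [ 0.313  0.051 -0.948]
 [-0.945  0.119 -0.306]]
[0.5, -0.55, 0.6] [-0.72 -0.05  1.64 -1.15  0.8  -0.17] maxcost 0.00000 maxdq 0.41 w [ 0.48 -0.28  0.69] el [0.05 0.09 0.69]
[0.7, -0.1, 0.5] [ 0.1   0.28  1.45 -1.26  1.53  0.28] maxcost 0.00000 maxdq 0.08 w [0.68 0.17 0.59] el [0.12 0.11 0.68]
[0.6, 0.42, 0.3] [ 0.76  0.85  1.   -1.02  2.08  0.66] maxcost 0.00000 maxdq 0.10 w [0.58 0.69 0.39] el [0.18 0.31 0.54]
[0.53, 0.45, 0.15] [ 0.84  0.95  1.12 -0.88  2.01  0.9 ] maxcost 0.00000 maxdq 0.02 w [0.51 0.72 0.24] el [0.17 0.34 0.51]
[0.525, 0.45, 0.065] [ 0.85  1.05  1.11 -0.84  1.95  0.99] maxcost 0.00000 maxdq 0.01 w [0.5  0.72 0.15] el [0.19 0.36 0.47]
[ 0.08557176 -0.94831688 -0.30556925]
```

```bash
python3 -c "
from h import *
plan([.5,-.55,.6],[.7,-.1,.5],[.6,.42,.3],[.53,.46,.15],[.5216,.438,.062],spin=-.125)
"
```

```text
t 28.73 tcp [-0.0388 -0.8128  0.9954] spin units -1.25
[[-0.027, 0.996, 0.086], [0.304, 0.09, -0.948], [-0.952, 0.0, -0.306]]
[0.5, -0.55, 0.6] total [17.67 22.41 -3.29] n 23 per [ 0.77  0.97 -0.14]
[0.7, -0.1, 0.5] total [  9.07   9.58 -15.16] n 16 per [ 0.57  0.6  -0.95]
[0.6, 0.42, 0.3] total [ 14.06  -2.12 -17.62] n 18 per [ 0.78 -0.12 -0.98]
[0.53, 0.46, 0.15] total [ 6.28 -2.65  0.08] n 7 per [ 0.9  -0.38  0.01]
[0.5216, 0.438, 0.062] total [ 3.09 -0.41  1.88] n 4 per [ 0.77 -0.1   0.47]
```

>>> arm_command:
  steps: [100, 0, 0, 0, -0.62, 100, 0, 0, 0, -0.63, 100, 0.77, 0.97, -0.14, 0, 100, 0.77, 0.97, -0.14, 0, 100, 0.77, 0.97, -0.14, 0, 100, 0.77, 0.97, -0.14, 0, 100, 0.77, 0.97, -0.14, 0, 100, 0.77, 0.97, -0.14, 0]

```text
time: 29.4
eef_pos: [0.0966, -0.7468, 0.8962]
tcp_rot: [0.545, 0.596, -0.397, 0.435]
contact_force: [0.9, 0.2, -0.1]
opening: 1.002
finger_force: 0.0
```

>>> arm_command:
  steps: [100, 0.77, 0.97, -0.14, 0, 100, 0.77, 0.97, -0.14, 0, 100, 0.77, 0.97, -0.14, 0, 100, 0.77, 0.97, -0.14, 0, 100, 0.77, 0.97, -0.14, 0, 100, 0.77, 0.97, -0.14, 0, 100, 0.77, 0.97, -0.14, 0, 100, 0.77, 0.97, -0.14, 0]

```text
time: 30.07
eef_pos: [0.2833, -0.6561, 0.7583]
tcp_rot: [0.545, 0.596, -0.397, 0.435]
contact_force: [-0.3, -0.5, -0.5]
opening: 1.001
finger_force: 0.0
```

>>> arm_command:
  steps: [100, 0.77, 0.97, -0.14, 0, 100, 0.77, 0.97, -0.14, 0, 100, 0.77, 0.97, -0.14, 0, 100, 0.77, 0.97, -0.14, 0, 100, 0.77, 0.97, -0.14, 0, 100, 0.77, 0.97, -0.14, 0, 100, 0.77, 0.97, -0.14, 0, 100, 0.77, 0.97, -0.14, 0]

```text
time: 30.73
eef_pos: [0.47, -0.5652, 0.6203]
tcp_rot: [0.545, 0.596, -0.397, 0.435]
contact_force: [0.6, -1.2, 0.6]
opening: 0.999
finger_force: 0.0
```

```bash
python3 -c "
from kin2 import *
plan([.7,-.1,.5],[.6,.42,.3],[.53,.46,.15])
s=ctrl.get_state();print(s['qpos']);track(s['qpos'],[[.7,-.1,.5],[.6,.42,.3],[.53,.46,.15]],R.from_quat(s['tcp_rot']))
"
```

```text
t 30.73 tcp [ 0.47   -0.5652  0.6203] spin units 0.0
[[-0.026, 0.996, 0.087], [0.305, 0.091, -0.948], [-0.952, 0.002, -0.306]]
[0.7, -0.1, 0.5] total [ 10.02  10.84 -15.37] n 16 per [ 0.63  0.68 -0.96]
[0.6, 0.42, 0.3] total [ 14.07  -2.11 -17.62] n 18 per [ 0.78 -0.12 -0.98]
[0.53, 0.46, 0.15] total [ 6.27 -2.65  0.08] n 7 per [ 0.9  -0.38  0.01]
[-0.81531406 -0.05834586  1.56863605 -1.03192217  0.75298167 -0.44955576]
[0.7, -0.1, 0.5] [ 0.1   0.28  1.45 -1.26  1.53  0.16] maxcost 0.00000 maxdq 0.08 w [0.68 0.17 0.59] el [0.12 0.11 0.68]
[0.6, 0.42, 0.3] [ 0.76  0.85  1.   -1.02  2.08  0.53] maxcost 0.00000 maxdq 0.10 w [0.58 0.69 0.39] el [0.18 0.31 0.54]
[0.53, 0.46, 0.15] [ 0.85  0.96  1.09 -0.88  2.02  0.77] maxcost 0.00000 maxdq 0.02 w [0.51 0.73 0.24] el [0.17 0.35 0.5 ]
```

>>> arm_command:
  steps: [100, 0.63, 0.68, -0.96, 0, 100, 0.63, 0.68, -0.96, 0, 100, 0.63, 0.68, -0.96, 0, 100, 0.63, 0.68, -0.96, 0, 100, 0.63, 0.68, -0.96, 0, 100, 0.63, 0.68, -0.96, 0, 100, 0.63, 0.68, -0.96, 0, 100, 0.63, 0.68, -0.96, 0]

```text
time: 31.4
eef_pos: [0.5849, -0.3319, 0.5597]
tcp_rot: [0.545, 0.597, -0.396, 0.435]
contact_force: [0.6, -0.3, -0.8]
opening: 1.001
finger_force: 0.0
```

>>> arm_command:
  steps: [100, 0.63, 0.68, -0.96, 0, 100, 0.63, 0.68, -0.96, 0, 100, 0.63, 0.68, -0.96, 0, 100, 0.63, 0.68, -0.96, 0, 100, 0.63, 0.68, -0.96, 0, 100, 0.63, 0.68, -0.96, 0, 100, 0.63, 0.68, -0.96, 0, 100, 0.63, 0.68, -0.96, 0]

```text
time: 32.07
eef_pos: [0.7007, -0.0993, 0.4985]
tcp_rot: [0.545, 0.597, -0.396, 0.435]
contact_force: [0.0, -0.9, 0.3]
opening: 0.997
finger_force: 0.0
```

>>> arm_command:
  steps: [100, 0.78, -0.12, -0.98, 0, 100, 0.78, -0.12, -0.98, 0, 100, 0.78, -0.12, -0.98, 0, 100, 0.78, -0.12, -0.98, 0, 100, 0.78, -0.12, -0.98, 0, 100, 0.78, -0.12, -0.98, 0, 100, 0.78, -0.12, -0.98, 0, 100, 0.78, -0.12, -0.98, 0]

```text
time: 32.73
eef_pos: [0.6549, 0.1318, 0.41]
tcp_rot: [0.545, 0.597, -0.397, 0.435]
contact_force: [-0.1, 0.2, -0.2]
opening: 1.001
finger_force: 0.0
```

>>> arm_command:
  steps: [100, 0.78, -0.12, -0.98, 0, 100, 0.78, -0.12, -0.98, 0, 100, 0.78, -0.12, -0.98, 0, 100, 0.78, -0.12, -0.98, 0, 100, 0.78, -0.12, -0.98, 0, 100, 0.78, -0.12, -0.98, 0, 100, 0.78, -0.12, -0.98, 0, 100, 0.78, -0.12, -0.98, 0]

```text
time: 33.4
eef_pos: [0.6101, 0.3631, 0.3214]
tcp_rot: [0.545, 0.597, -0.397, 0.435]
contact_force: [-0.4, 0.2, 1.2]
opening: 1.002
finger_force: 0.0
```

```bash
python3 -c "
from h import *
plan([.56,.46,.17],[.5216,.438,.062])
"
```

```text
t 33.4 tcp [0.6101 0.3631 0.3214] spin units 0.0
[[-0.027, 0.996, 0.086], [0.306, 0.091, -0.948], [-0.952, 0.001, -0.308]]
[0.56, 0.46, 0.17] total [ 7.   -1.65 -1.98] n 8 per [ 0.88 -0.21 -0.25]
[0.5216, 0.438, 0.062] total [ 3.88 -1.61  2.03] n 4 per [ 0.97 -0.4   0.51]
```

>>> arm_command:
  steps: [100, 0.88, -0.38, -0.26, 0, 100, 0.88, -0.38, -0.26, 0, 100, 0.88, -0.38, -0.26, 0, 100, 0.88, -0.38, -0.26, 0, 100, 0.88, -0.38, -0.26, 0, 100, 0.88, -0.38, -0.26, 0, 100, 0.88, -0.38, -0.26, 0, 100, 0.88, -0.38, -0.26, 0]

```text
time: 34.07
eef_pos: [0.525, 0.4585, 0.1693]
tcp_rot: [0.545, 0.597, -0.397, 0.435]
contact_force: [-0.7, 0.1, -0.1]
opening: 1.0
finger_force: 0.0
```

```bash
python3 -c "
from h import *
plan([.5216,.438,.062])
a=snap('top','t5');m=ctrl.camera_model('top')
b=snap('scene','s5');cv2.imwrite('pics/c5.png',cv2.resize(np.hstack([a[90:290,60:360],b[100:300,200:500]])[:,:,::-1],(800,267)))
"
```

```text
t 34.07 tcp [0.525  0.4585 0.1693] spin units 0.0
[[-0.027, 0.996, 0.086], [0.306, 0.09, -0.948], [-0.951, 0.001, -0.308]]
[0.5216, 0.438, 0.062] total [ 3.84 -0.21  2.09] n 4 per [ 0.96 -0.05  0.52]
```

View pics/c5.png

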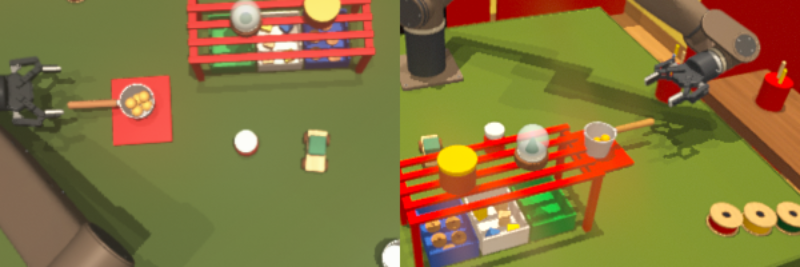

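The gripper, with its fingers at (50,70) and (50,115), is in line with the handle at (70–115,103) once parallax is allowed for. The cup with its bells is at (137,100). Descending to grip.

>>> arm_command:
  steps: [100, 0.96, -0.05, 0.52, 0, 100, 0.96, -0.05, 0.52, 0, 100, 0.96, -0.05, 0.52, 0, 100, 0.96, -0.05, 0.52, 0, 100, 0.1, 0, 0, 0]

```text
time: 34.58
eef_pos: [0.5214, 0.4352, 0.0557]
tcp_rot: [0.543, 0.597, -0.401, 0.434]
contact_force: [-0.4, 0.5, -2.0]
opening: 1.0
finger_force: 0.0
```

>>> arm_command:
  steps: [0, 0, 0, 0, 0, 0, 0, 0, 0, 0, 0, 0, 0, 0, 0, 0, 0, 0, 0, 0, 0, 0, 0, 0, 0, 0, 0, 0, 0, 0, 0, 0, 0, 0, 0]
  squeeze: 110

```text
time: 35.17
eef_pos: [0.5224, 0.4387, 0.0631]
tcp_rot: [0.546, 0.595, -0.397, 0.436]
contact_force: [-0.9, 0.7, 3.7]
opening: 0.182
finger_force: 107.1
```

>>> arm_command:
  steps: [0, -0.4, 0, 0, 0, 0, -0.8, 0, -0.2, 0, 0, -1, 0, -0.3, 0, 0, -1, 0, -0.3, 0]

```text
time: 35.5
eef_pos: [0.5224, 0.4323, 0.1411]
tcp_rot: [0.545, 0.598, -0.397, 0.433]
contact_force: [0.4, 0.1, -3.0]
opening: 0.182
finger_force: 107.5
```

```bash
python3 -c "
from h import *
s=ctrl.get_state();print(s['contact_force'],s['wrist_torque'],s['finger_force'],s['opening'],s['qpos'].round(2));plan([.65,.45,.2])
a=snap('top','t6');b=snap('scene','s6');cv2.imwrite('pics/c6.png',cv2.resize(np.hstack([a[90:290,60:360],b[100:300,200:500]])[:,:,::-1],(800,267)))
"
```

```text
[ 0.36547203  0.09188754 -2.96848137] [1.27442941 0.07396628 0.01424733] 107.46469974517822 0.18231234416185726 [ 0.81  0.88  1.21 -0.89  1.97  0.78]
t 35.5 tcp [0.5224 0.4323 0.1411] spin units 0.0
[[-0.032, 0.996, 0.086], [0.307, 0.091, -0.947], [-0.951, -0.004, -0.309]]
[0.65, 0.45, 0.2] total [-2.18  5.14 -0.96] n 6 per [-0.36  0.86 -0.16]
```

View pics/c6.png

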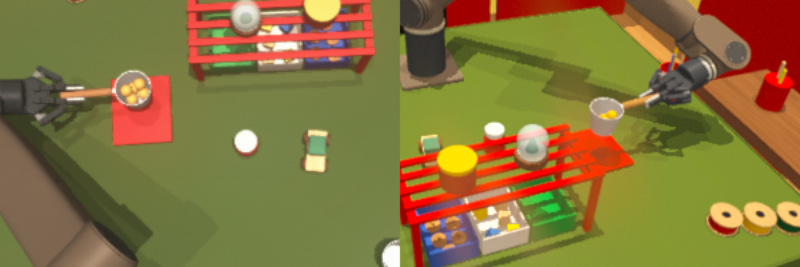

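The measure is held at (132,90), free of the board. I'll let it droop against the board until the handle lines up with the tool axis.

>>> arm_command:
  steps: [0, 0.6, 0, 0.2, 0, 0, 0.6, 0, 0.2, 0, 0, 0.1, 0, 0.02, 0]

```text
time: 35.85
eef_pos: [0.5204, 0.4306, 0.1]
tcp_rot: [0.542, 0.598, -0.401, 0.433]
contact_force: [-1.2, -0.2, -5.1]
opening: 0.185
finger_force: 107.6
```

>>> arm_command:
  steps: [17, 0, 0, 0, 0, 17, 0, 0, 0, 0, 17, 0, 0, 0, 0]
  squeeze: 20

```text
time: 36.1
eef_pos: [0.5226, 0.4327, 0.1078]
tcp_rot: [0.545, 0.597, -0.398, 0.435]
contact_force: [-0.2, 0.9, -3.2]
opening: 0.186
finger_force: 107.7
```

```bash
python3 -c "
from h import *
s=ctrl.get_state();print(s['contact_force'],s['wrist_torque'],s['finger_force'],s['opening'])
b=snap('scene','s7')
m=ctrl.camera_model('scene')
p=s['eef_pos']-R.from_quat(s['tcp_rot']).apply([0,0,.019])
for d in(0,9,18,30):
    r=R.from_rotvec(np.radians(d)*np.array([1,0,0]))  # test: nose (-y) down for +?
    h=np.array([.02,-np.cos(np.radians(d)),-np.sin(np.radians(d))]); u=np.array([0,-np.sin(np.radians(d)),np.cos(np.radians(d))])
    print(d,proj('scene',[p,p+h*.125+u*.008],m).round(0).tolist())
c=b[110:210,380:510];cv2.imwrite('pics/c7.png',cv2.resize(c,None,fx=4,fy=4)[:,:,::-1])
"
```

```text
[-0.17504463  0.94173948 -3.16077859] [1.2139664  0.08893083 0.01509068] 107.65799760818481 0.18581795852340008
0 [[384.0, 183.0], [352.0, 189.0]]
9 [[384.0, 183.0], [351.0, 193.0]]
18 [[384.0, 183.0], [351.0, 198.0]]
30 [[384.0, 183.0], [352.0, 203.0]]
```

View pics/c7.png

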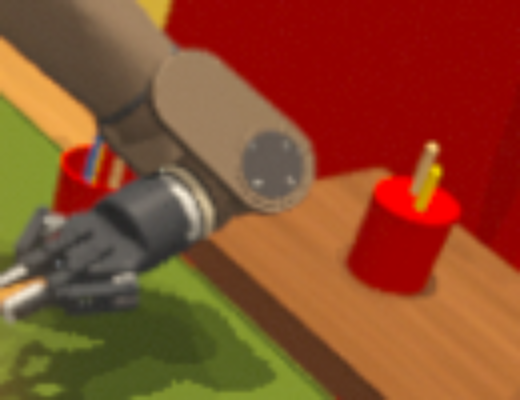

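That crop shows only the wrist and the gripper holding the handle end at (20,290); the cup is out of frame. I'll use the force and moment readings instead.

>>> arm_command:
  steps: [18.3, 0, 0, 0, 0, 18.3, 0, 0, 0, 0]
  squeeze: 20

```text
time: 36.32
eef_pos: [0.523, 0.4332, 0.1097]
tcp_rot: [0.546, 0.597, -0.396, 0.435]
contact_force: [-0.0, 0.2, -2.5]
opening: 0.187
finger_force: 91.2
```

>>> arm_command:
  steps: [18.6, 0, 0, 0, 0, 18.6, 0, 0, 0, 0]

```text
time: 36.48
eef_pos: [0.5229, 0.433, 0.1094]
tcp_rot: [0.546, 0.597, -0.397, 0.435]
contact_force: [-0.7, 0.2, -3.6]
opening: 0.189
finger_force: 79.8
```

```bash
cat > cupv.py <<'E'
from h import *
def cupang():
    "steel cup + handle in scene image: print grey blob bounds near the board"
    s=ctrl.get_state();b=ctrl.read_camera('scene');h=cv2.cvtColor(b,cv2.COLOR_RGB2HSV)
    p=s['eef_pos']-R.from_quat(s['tcp_rot']).apply([0,0,.019]); m=ctrl.camera_model('scene')
    w=((h[...,0]>5)&(h[...,0]<16)&(h[...,1]>110)&(h[...,2]>120)).astype(np.uint8)
    c=proj('scene',[p],m)[0].astype(int)
    k=np.zeros_like(w);k[c[1]-40:c[1]+50,c[0]-60:c[0]+15]=1
    n,l,st,ce=cv2.connectedComponentsWithStats(w*k); i=1+np.argmax(st[1:,4]); ys,xs=np.where(l==i)
    f=np.polyfit(xs,ys,1);print("handle px grip",c,"slope",f[0].round(3),"x",xs.min(),xs.max(),st[i])
    for d in range(-10,60,10):
        a=np.radians(d);q=proj('scene',[p+np.array([.02,-np.cos(a),-np.sin(a)])*t for t in(.02,.07)],m);v=q[1]-q[0];print(d,(v[1]/v[0]).round(3),end="; ")
    print(s['wrist_torque'].round(2),s['finger_force'].round(0))
if __name__=="__main__":cupang()
E
python3 cupv.py
```

```text
handle px grip [383 182] slope 0.268 x 323 375 [ 323  192   53   40 1093]
-10 -0.059; 0 -0.22; 10 -0.368; 20 -0.514; 30 -0.666; 40 -0.835; 50 -1.038; Traceback (most recent call last):
  File "cupv.py", line 14, in <module>
    if __name__=="__main__":cupang()
                            ~~~~~~^^
  File "cupv.py", line 13, in cupang
    print(s['wrist_torque'].round(2),s['finger_force'].round(0))
                                     ^^^^^^^^^^^^^^^^^^^^^^^
AttributeError: 'float' object has no attribute 'round'
```

>>> arm_command:
  steps: [19.2, 0, 0, 0, 0, 19.2, 0, 0, 0, 0]

```text
time: 36.7
eef_pos: [0.5228, 0.4329, 0.109]
tcp_rot: [0.545, 0.597, -0.397, 0.435]
contact_force: [-1.0, -0.3, -2.3]
opening: 0.199
finger_force: 57.7
```

>>> arm_command:
  steps: [19.6, 0, 0, 0, 0, 19.6, 0, 0, 0, 0]

```text
time: 36.87
eef_pos: [0.5227, 0.4329, 0.1089]
tcp_rot: [0.545, 0.597, -0.397, 0.435]
contact_force: [-0.0, 0.7, -2.9]
opening: 0.2
finger_force: 43.6
```

```bash
sed -i 's/k\[c\[1\]-40:c\[1\]+50,c\[0\]-60:c\[0\]+15\]/k[c[1]-12:c[1]+22,c[0]-27:c[0]-4]/; s/.round(0))/)/' cupv.py; sed -i 's/h\[...,0\]>5/h[...,0]>7/' cupv.py; python3 cupv.py
```

```text
handle px grip [383 183] slope -1.0 x 366 367 [366 189   2   2   2]
-10 -0.059; 0 -0.22; 10 -0.368; 20 -0.514; 30 -0.666; 40 -0.835; 50 -1.038; [1.24 0.05 0.  ] 43.59174728393555
```

>>> arm_command:
  steps: [20.2, 0, 0, 0, 0, 20.2, 0, 0, 0, 0]

```text
time: 37.08
eef_pos: [0.5228, 0.4328, 0.1091]
tcp_rot: [0.545, 0.596, -0.397, 0.435]
contact_force: [-0.1, 0.1, -3.6]
opening: 0.202
finger_force: 23.0
```

Run:
```python
from h import *
s=ctrl.get_state();print(s['contact_force'],s['wrist_torque'],s['opening'],s['finger_force'])
b=ctrl.read_camera('scene');cv2.imwrite('pics/s8.png',b[:,:,::-1]);h=cv2.cvtColor(b,cv2.COLOR_RGB2HSV)
for y in range(178,206,3): print(y,[tuple(int(v) for v in h[y,x]) for x in range(356,382,4)])
```

```text
[-0.09246324  0.14245035 -3.64033333] [ 1.08173377  0.07982696 -0.02484318] 0.20230851283771373 22.990144193172455
178 [(29, 155, 94), (28, 160, 86), (28, 154, 91), (29, 153, 95), (29, 155, 97), (29, 158, 92), (22, 49, 151)]
181 [(30, 156, 98), (30, 157, 99), (30, 153, 100), (29, 158, 97), (27, 151, 93), (24, 61, 154), (16, 67, 134)]
184 [(33, 164, 143), (33, 167, 134), (30, 163, 108), (29, 159, 101), (29, 162, 99), (17, 157, 188), (17, 169, 239)]
187 [(31, 107, 158), (33, 166, 141), (33, 165, 142), (22, 172, 179), (18, 172, 240), (17, 175, 219), (14, 136, 148)]
190 [(16, 59, 163), (25, 43, 218), (17, 171, 231), (17, 173, 224), (16, 176, 181), (29, 160, 137), (33, 158, 134)]
193 [(14, 61, 158), (15, 61, 155), (15, 56, 195), (22, 171, 143), (32, 162, 142), (32, 153, 130), (32, 160, 129)]
196 [(21, 175, 238), (13, 58, 159), (27, 77, 185), (31, 164, 143), (31, 163, 142), (31, 159, 128), (33, 164, 143)]
199 [(26, 255, 255), (20, 182, 219), (29, 85, 176), (31, 167, 150), (32, 167, 150), (31, 161, 130), (32, 162, 129)]
202 [(21, 255, 203), (15, 54, 209), (31, 169, 148), (31, 167, 148), (30, 161, 136), (30, 158, 129), (32, 165, 145)]
205 [(14, 68, 179), (11, 72, 160), (32, 170, 150), (29, 163, 139), (29, 163, 133), (30, 161, 130), (31, 158, 126)]
```

```bash
sed -i 's/^    w=.*/    w=((h[...,0]>12)\&(h[...,0]<21)\&(h[...,1]>125)\&(h[...,2]>140)).astype(np.uint8)/; s/c\[0\]-27:c\[0\]-4/c[0]-20:c[0]-1/; s/c\[1\]+22/c[1]+14/' cupv.py; python3 cupv.py
```

```text
handle px grip [383 182] slope -0.547 x 363 381 [363 182  19  14  99]
-10 -0.059; 0 -0.22; 10 -0.368; 20 -0.514; 30 -0.666; 40 -0.835; 50 -1.038; [ 1.08  0.1  -0.  ] 22.826935350894928
```

>>> arm_command:
  steps: [20.2, 0, 0, 0, 0, 20.2, 0, 0, 0, 0]

```text
time: 37.35
eef_pos: [0.5228, 0.4328, 0.1094]
tcp_rot: [0.545, 0.596, -0.397, 0.435]
contact_force: [0.1, -0.4, -1.8]
opening: 0.206
finger_force: 22.8
```

```bash
python3 cupv.py
```

```text
handle px grip [383 182] slope -0.546 x 363 381 [363 182  19  14  99]
-10 -0.059; 0 -0.22; 10 -0.368; 20 -0.514; 30 -0.666; 40 -0.835; 50 -1.038; [ 0.65  0.08 -0.01] 22.846056818962097
```

The handle has drooped about 20° and rests on the board, in line with the tool. Retightening and lifting, then measuring the green bin by colour.

>>> arm_command:
  steps: [0, 0, 0, 0, 0, 0, 0, 0, 0, 0, 0, 0, 0, 0, 0, 0, -0.5, 0, 0, 0, 0, -1, 0, 0, 0, 0, -1, 0, 0, 0]
  squeeze: 115

```text
time: 37.9
eef_pos: [0.5239, 0.4132, 0.1674]
tcp_rot: [0.544, 0.597, -0.398, 0.434]
contact_force: [1.5, 0.2, -2.6]
opening: 0.183
finger_force: 112.4
```

```bash
python3 cupv.py
python3 - <<'E'
from kin2 import *
b=cv2.imread("pics/top0.png");h=cv2.cvtColor(b,cv2.COLOR_BGR2HSV)
print([tuple(int(v) for v in h[y,x]) for x,y in((233,112),(225,125),(240,136),(232,100))])
g=((h[...,0]>50)&(h[...,0]<80)&(h[...,1]>120)&(h[...,2]>50)).astype(np.uint8);k=np.zeros_like(g);k[85:150,200:260]=g[85:150,200:260]
pts=np.argwhere(k)[:,::-1].astype(np.float32);r=cv2.minAreaRect(pts);print(r,len(pts));
bx=cv2.boxPoints(r);print(onz('top',bx,.05).round(3).tolist(),onz('top',[r[0]],.05))
# rack outer corners: left & right edges of slats at z .18
s=ctrl.get_state();print(s['finger_force'],s['contact_force'])
plan([.634,.40,.158]);
rot=R.from_quat(s['tcp_rot']);q=track(s['qpos'],[[.634,.40,.158],[.634,.21,.158],[.634,.21,.136]],rot)
print("roll -115:",(q[5]-2.0).round(2))
E
```

```text
handle px grip [382 170] slope -0.544 x 362 380 [362 169  19  15 107]
-10 -0.042; 0 -0.208; 10 -0.361; 20 -0.512; 30 -0.669; 40 -0.844; 50 -1.055; [1.16 0.04 0.01] 112.42550253868103
[(44, 117, 109), (59, 122, 203), (38, 113, 129), (42, 94, 144)]
((227.9620819091797, 119.54483032226562), (38.78224182128906, 20.927461624145508), 85.2363510131836) 146
[[0.726, 0.167, 0.05], [0.73, 0.101, 0.05], [0.605, 0.092, 0.05], [0.6, 0.157, 0.05]] [[0.66476214 0.12938769 0.05      ]]
112.51083254814148 [3.29814888 0.49123424 1.57608827]
t 37.95 tcp [0.5258 0.4134 0.1753] spin units 0.0
[[-0.021, 0.996, 0.086], [0.308, 0.089, -0.947], [-0.951, 0.007, -0.308]]
[0.634, 0.4, 0.158] total [0.4  4.26 1.1 ] n 5 per [0.08 0.85 0.22]
[0.634, 0.4, 0.158] [ 0.72  0.99  1.02 -0.98  1.95  0.67] maxcost 0.00000 maxdq 0.02 w [0.61 0.67 0.24] el [0.22 0.33 0.49]
[0.634, 0.21, 0.158] [ 0.53  0.73  1.46 -1.05  1.72  0.74] maxcost 0.00000 maxdq 0.05 w [0.61 0.48 0.24] el [0.21 0.24 0.58]
[0.634, 0.21, 0.136] [ 0.53  0.76  1.46 -1.05  1.71  0.77] maxcost 0.00000 maxdq 0.00 w [0.61 0.48 0.22] el [0.22 0.25 0.57]
roll -115: -1.23
```

Run:
```python
from h import *
b=cv2.imread("pics/scene0.png");h=cv2.cvtColor(b,cv2.COLOR_BGR2HSV)
g=((h[...,0]>50)&(h[...,0]<80)&(h[...,1]>120)&(h[...,2]>50)).astype(np.uint8);k=np.zeros_like(g);k[225:300,270:345]=g[225:300,270:345]
pts=np.argwhere(k)[:,::-1];hull=cv2.convexHull(pts).reshape(-1,2);print(cv2.approxPolyDP(hull.reshape(-1,1,2),2.5,True).reshape(-1,2).tolist())
c,s=np.cos(.035),np.sin(.035);Rm=np.array([[c,-s],[s,c]])
def P(x,y,z): v=Rm@[x,y]+[.666,.002]; return [*v,z]
print("rim",proj('scene',[P(a*.065,.112+d*.052,.05) for a,d in((1,1),(1,-1),(-1,-1),(-1,1))]).round().tolist())
print("base",proj('scene',[P(a*.065,.112+d*.052,0) for a,d in((1,1),(1,-1),(-1,-1),(-1,1))]).round().tolist())
print("slat",proj('scene',[P(a*.085,d*.2,.18) for a,d in((1,1),(1,-1),(-1,-1),(-1,1))]).round().tolist())
red=(((h[...,0]<6)|(h[...,0]>174))&(h[...,1]>180)&(h[...,2]>100)).astype(np.uint8);k=np.zeros_like(red);k[190:310,185:385]=red[190:310,185:385]
pts=np.argwhere(k)[:,::-1];print(cv2.approxPolyDP(cv2.convexHull(pts),2.5,True).reshape(-1,2).tolist())
```

```text
[[329, 270], [316, 274], [304, 267], [292, 250], [295, 237], [313, 232], [331, 259]]
rim [[332.0, 259.0], [299.0, 268.0], [282.0, 237.0], [313.0, 229.0]]
base [[330.0, 270.0], [298.0, 280.0], [281.0, 248.0], [311.0, 240.0]]
slat [[354.0, 229.0], [207.0, 267.0], [193.0, 221.0], [325.0, 191.0]]
[[369, 216], [368, 221], [214, 308], [201, 266], [194, 222], [264, 203], [317, 195], [352, 197]]
```

>>> arm_command:
  steps: [0, 0.08, 0.85, 0.2, 0, 0, 0.08, 0.95, 0.2, 0, 0, 0.08, 0.95, 0.2, 0, 0, 0.08, 0.95, 0.2, 0, 0, 0.08, 0.95, 0.2, 0, 0, 0.03, 0.4, 0.1, 0]

```text
time: 38.45
eef_pos: [0.6548, 0.4009, 0.1484]
tcp_rot: [0.546, 0.597, -0.397, 0.434]
contact_force: [0.6, 0.4, -3.6]
opening: 0.182
finger_force: 112.7
```

Run:
```python
from h import *
s=ctrl.get_state();b=snap('top','t9');h=cv2.cvtColor(b,cv2.COLOR_RGB2HSV)
p=s['eef_pos'];O=p+.1065*np.array([.075,-.94,-.34]);u=np.array([.03,-.34,.94]);O2=O+.008*u
c=proj('top',[O2])[0];print('tcp',p,'pred rim px',c,s['contact_force'])
x0,y0=(c-26).astype(int);roi=h[y0:y0+52,x0:x0+52]
g=((roi[...,1]<75)&(roi[...,2]>70)).astype(np.uint8)
cn=max(cv2.findContours(g,0,1)[0],key=cv2.contourArea);e=cv2.fitEllipse(cv2.convexHull(cn));ctr=np.array(e[0])+[x0,y0];print(e,ctr,onz('top',[ctr],O2[2]),'pred',O2)
sb=ctrl.read_camera('scene');cv2.imwrite('pics/c9.png',cv2.resize(np.hstack([b[80:230,90:290],sb[120:270,230:430][:,:,:]])[:,:,::-1],(800,300)))
```

```text
tcp [0.65482927 0.4009122  0.14841122] pred rim px [170.19495312 114.43187592] [ 0.61022022  0.38961311 -3.60730399]
((25.839399337768555, 27.859256744384766), (27.689836502075195, 28.675373077392578), 40.93050765991211) [169.83939934 115.85925674] [[0.6586455  0.29909641 0.11972122]] pred [0.66305677 0.2980822  0.11972122]
```

View pics/c9.png

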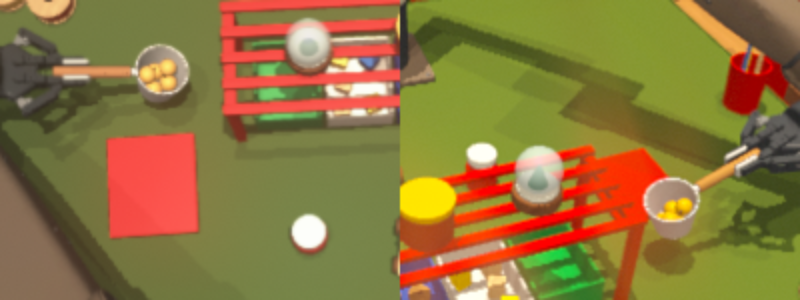

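The cup with its five bells is at (162,75) in the left half and the green bin is straight ahead. Its projected rim matches my bin estimate within 3 px. Entering the bay from the side.

>>> arm_command:
  steps: [0, -0.46, -0.16, -0.15, 0, 0, -0.1, -0.03, 0.35, 0, 0, -0.234, -0.068, 0.72, 0, 0, -0.234, -0.068, 0.72, 0, 0, -0.234, -0.068, 0.72, 0, 0, -0.234, -0.068, 0.72, 0, 0, -0.117, -0.034, 0.36, 0, 0, 0, 0, 0, 0]

```text
time: 39.22
eef_pos: [0.6475, 0.3063, 0.1632]
tcp_rot: [0.546, 0.596, -0.397, 0.435]
contact_force: [0.2, -0.1, -2.9]
opening: 0.177
finger_force: 112.8
```

Run:
```python
from h import *
s=ctrl.get_state();p=s['eef_pos'];r=R.from_quat(s['tcp_rot']).as_matrix();print(p,s['contact_force'],r.round(3).tolist())
print('O2',p+np.array([.6586,.2991,.1197])-[.6548,.4009,.1484])
```

```text
[0.64749554 0.30633772 0.16316231] [ 0.17855318 -0.1384264  -2.88983233] [[-0.027, 0.996, 0.085], [0.306, 0.089, -0.948], [-0.952, 0.001, -0.307]]
O2 [0.65129554 0.20453772 0.13446231]
```

>>> arm_command:
  steps: [0, -0.18, -0.03, 0.82, 0, 0, -0.18, -0.03, 0.82, 0, 0, 0.02, -0.02, 0.77, 0, 0, 0.02, -0.02, 0.77, 0, 0, 0.02, -0.02, 0.77, 0, 0, 0, 0, 0, 0]

```text
time: 39.72
eef_pos: [0.6531, 0.2094, 0.1374]
tcp_rot: [0.545, 0.597, -0.398, 0.434]
contact_force: [-0.1, 0.7, -3.5]
opening: 0.182
finger_force: 112.8
```

Run:
```python
from h import *
s=ctrl.get_state();p=s['eef_pos'];print(p,s['contact_force'],s['wrist_torque'],s['qpos'])
print('O',p+np.array([.6583,.302,.112])-[.6548,.4009,.1484])
```

```text
[0.65313392 0.20940822 0.13738922] [-0.13770324  0.6670758  -3.54969784] [ 1.26277959  0.08661031 -0.0448359 ] [ 0.48327318  0.77205794  1.4068107  -1.08744005  1.69746298  0.69990543]
O [0.65663392 0.11050822 0.10098922]
```

Clear of everything. Rolling the cup now.

>>> arm_command:
  steps: [0, 0, 0, 0, -0.5, 0, 0, 0, 0, -1, 0, 0, 0, 0, -1, 0, 0, 0, 0, -1, 0, 0, 0, 0, -1, 0, 0, 0, 0, -1, 0, 0, 0, 0, -1, 0, 0, 0, 0, -1]

```text
time: 40.38
eef_pos: [0.6539, 0.2133, 0.1395]
tcp_rot: [0.287, 0.756, -0.528, 0.259]
contact_force: [0.0, -0.7, -3.0]
opening: 0.184
finger_force: 112.9
```

>>> arm_command:
  steps: [0, 0, 0, 0, -1, 0, 0, 0, 0, -1, 0, 0, 0, 0, -1, 0, 0, 0, 0, -1, 0, 0, 0, 0, -1, 0, 0, 0, 0, -1, 0, 0, 0, 0, -1, 0, 0, 0, 0, -1]

```text
time: 41.05
eef_pos: [0.654, 0.2134, 0.1396]
tcp_rot: [-0.03, 0.808, -0.588, 0.033]
contact_force: [-0.2, 0.2, -2.5]
opening: 0.184
finger_force: 112.9
```

>>> arm_command:
  steps: [0, 0, 0, 0, -1, 0, 0, 0, 0, -1, 0, 0, 0, 0, -1, 0, 0, 0, 0, -1, 0, 0, 0, 0, -1, 0, 0, 0, 0, -0.5]

```text
time: 41.55
eef_pos: [0.6541, 0.2134, 0.14]
tcp_rot: [-0.248, 0.769, -0.575, -0.128]
contact_force: [-0.3, -0.2, -1.7]
opening: 0.185
finger_force: 112.9
```

Run:
```python
from h import *
s=ctrl.get_state();print(s['eef_pos'],s['contact_force'],s['wrist_torque'],s['qpos'],R.from_quat(s['tcp_rot']).as_matrix().round(3).tolist())
for n in('scene','top'):
    b=snap(n,n+'10');h=cv2.cvtColor(b,cv2.COLOR_RGB2HSV)
    g=((h[...,0]>18)&(h[...,0]<30)&(h[...,1]>170)&(h[...,2]>150)).astype(np.uint8)
    nn,l,st,ce=cv2.connectedComponentsWithStats(g)
    print(n,[(ce[i].round().tolist(),int(st[i,4])) for i in range(1,nn) if st[i,4]>=6 and 90<ce[i][1]<310])
```

```text
[0.65408096 0.21336674 0.13997187] [-0.30079663 -0.19446899 -1.74076183] [ 1.11372927  0.05091405 -0.02612947] [ 0.48782841  0.771779    1.40121708 -1.0880179   1.69898761 -1.40448568] [[-0.844, -0.528, 0.088], [-0.235, 0.217, -0.948], [0.481, -0.821, -0.307]]
scene [([270.0, 101.0], 72), ([82.0, 121.0], 43), ([487.0, 156.0], 31), ([142.0, 180.0], 20), ([31.0, 197.0], 15), ([27.0, 212.0], 11), ([243.0, 219.0], 589), ([23.0, 228.0], 12), ([330.0, 230.0], 6), ([494.0, 239.0], 15), ([338.0, 240.0], 40), ([231.0, 242.0], 8), ([18.0, 251.0], 15), ([508.0, 252.0], 12), ([299.0, 256.0], 74), ([260.0, 260.0], 67), ([322.0, 260.0], 6), ([465.0, 269.0], 126), ([13.0, 270.0], 17), ([284.0, 269.0], 36), ([301.0, 266.0], 6)]
top []
```

>>> arm_command:
  steps: [0, 0, 0, 0, -0.5, 0, 0, 0, 0, -0.5, 0, 0, 0, 0, 0, 0, 0, 0, 0, 0, 0, 0, 0, 0, 0]

```text
time: 42.07
eef_pos: [0.654, 0.2119, 0.139]
tcp_rot: [-0.284, 0.757, -0.568, -0.156]
contact_force: [-0.1, -0.7, -2.5]
opening: 0.185
finger_force: 112.9
```

Run:
```python
from h import *
s=ctrl.get_state();p=s['eef_pos']
for n in range(2):
    b=snap('scene',f's11{n}');h=cv2.cvtColor(b,cv2.COLOR_RGB2HSV)
    g=((h[...,0]>18)&(h[...,0]<30)&(h[...,1]>150)&(h[...,2]>110)).astype(np.uint8);g[:225]=0;g[300:]=0;g[:,:275]=0;g[:,360:]=0
    nn,l,st,ce=cv2.connectedComponentsWithStats(g)
    for i in range(1,nn):
        if st[i,4]>=5: print(ce[i].round(),st[i].tolist(),onz('scene',[ce[i]],.018).round(3)[0],onz('scene',[ce[i]],.08).round(3)[0])
    print(ctrl.get_state()['contact_force'],ctrl.get_state()['wrist_torque'])
a=cv2.imread('pics/scene0.png');h=cv2.cvtColor(a,cv2.COLOR_BGR2HSV);g=((h[...,0]>18)&(h[...,0]<30)&(h[...,1]>150)&(h[...,2]>110)).astype(np.uint8);g[:225]=0;g[300:]=0;g[:,:275]=0;g[:,360:]=0
nn,l,st,ce=cv2.connectedComponentsWithStats(g);print('before',[(ce[i].round().tolist(),int(st[i,4])) for i in range(1,nn) if st[i,4]>4])
O=p+.1065*np.array([.075,-.94,-.34]);print('O',O,proj('scene',[O]),'bin floor',proj('scene',[[.662+i*.05,.114+j*.04,.018] for i in(-1,1) for j in(-1,1)]).round().tolist())
```

```text
[329. 229.] [322, 227, 14, 6, 47] [0.581 0.231 0.018] [0.636 0.196 0.08 ]
[278. 229.] [275, 228, 9, 4, 11] [0.533 0.073 0.018] [0.592 0.05  0.08 ]
[356. 232.] [352, 229, 8, 8, 38] [0.62  0.308 0.018] [0.673 0.268 0.08 ]
[278. 232.] [275, 232, 6, 2, 6] [0.546 0.065 0.018] [0.604 0.042 0.08 ]
[334. 246.] [323, 236, 20, 29, 258] [0.654 0.215 0.018] [0.704 0.181 0.08 ]
[353. 240.] [352, 240, 3, 2, 5] [0.65  0.281 0.018] [0.7   0.243 0.08 ]
[352. 257.] [342, 242, 18, 34, 227] [0.71  0.246 0.018] [0.756 0.21  0.08 ]
[296. 254.] [291, 247, 10, 18, 93] [0.651 0.088 0.018] [0.702 0.063 0.08 ]
[322. 260.] [321, 260, 3, 2, 6] [0.697 0.153 0.018] [0.744 0.124 0.08 ]
[308. 264.] [307, 264, 4, 2, 6] [0.699 0.108 0.018] [0.746 0.082 0.08 ]
[284. 269.] [280, 267, 10, 6, 40] [0.695 0.032 0.018] [0.742 0.011 0.08 ]
[301. 266.] [300, 266, 3, 2, 6] [0.7   0.084 0.018] [0.747 0.06  0.08 ]
[337. 272.] [336, 270, 4, 5, 6] [0.752 0.177 0.018] [0.795 0.146 0.08 ]
[ 0.41400174  0.83503495 -2.80892441] [1.0740971  0.02053302 0.03177461]
[329. 229.] [322, 227, 14, 6, 48] [0.581 0.231 0.018] [0.636 0.196 0.08 ]

[... 486 characters left out ...]
154 0.018] [0.745 0.124 0.08 ]
[308. 264.] [307, 264, 4, 2, 6] [0.699 0.108 0.018] [0.746 0.082 0.08 ]
[284. 269.] [280, 267, 10, 6, 39] [0.695 0.031 0.018] [0.742 0.011 0.08 ]
[301. 266.] [300, 266, 3, 2, 6] [0.7   0.084 0.018] [0.747 0.06  0.08 ]
[337. 272.] [336, 270, 4, 5, 5] [0.75  0.177 0.018] [0.794 0.146 0.08 ]
[ 0.65708095 -0.5879999  -2.53489175] [ 1.07895857  0.06829152 -0.00672942]
before [([329.0, 229.0], 50), ([278.0, 229.0], 11), ([353.0, 251.0], 401), ([334.0, 246.0], 281), ([290.0, 253.0], 6), ([284.0, 269.0], 41), ([337.0, 272.0], 6)]
O [0.66203183 0.11174254 0.10279596] [[307.25062547 235.45134911]] bin floor [[287.0, 246.0], [311.0, 241.0], [299.0, 270.0], [324.0, 264.0]]
```

>>> arm_command:
  steps: [0, 0, 0, 0.25, -0.4, 0, 0, 0, -0.25, 0.4, 0, 0, 0, 0.25, -0.4, 0, 0, 0, -0.25, 0.4, 0, 0, 0, 0, 1, 0, 0, 0, 0, 1, 0, 0, 0, 0, 1, 0, 0, 0, 0, 1]

```text
time: 42.83
eef_pos: [0.654, 0.2113, 0.1387]
tcp_rot: [-0.126, 0.798, -0.588, -0.039]
contact_force: [0.4, 0.3, -3.1]
opening: 0.182
finger_force: 112.9
```

>>> arm_command:
  steps: [0, 0, 0, 0, 1, 0, 0, 0, 0, 1, 0, 0, 0, 0, 1, 0, 0, 0, 0, 1, 0, 0, 0, 0, 1, 0, 0, 0, 0, 1, 0, 0, 0, 0, 1, 0, 0, 0, 0, 1]

```text
time: 43.5
eef_pos: [0.6541, 0.2112, 0.1387]
tcp_rot: [0.195, 0.784, -0.556, 0.193]
contact_force: [0.0, 1.1, -2.1]
opening: 0.178
finger_force: 113.1
```

>>> arm_command:
  steps: [0, 0, 0, 0, 1, 0, 0, 0, 0, 1, 0, 0, 0, 0, 1, 0, 0, 0, 0, 1, 0, 0, 0, 0, 1, 0, 0, 0, 0, 1, 0, 0, 0, 0, 1, 0, 0, 0, 0, 1]

```text
time: 44.17
eef_pos: [0.654, 0.2112, 0.1387]
tcp_rot: [0.485, 0.647, -0.437, 0.394]
contact_force: [0.0, -0.3, -1.9]
opening: 0.186
finger_force: 112.9
```

>>> arm_command:
  steps: [0, 0, 0, 0, 1, 0, 0, 0, 0, 1, 0, 0, 0, 0, 0]

```text
time: 44.42
eef_pos: [0.654, 0.2112, 0.1387]
tcp_rot: [0.546, 0.596, -0.397, 0.435]
contact_force: [0.3, 0.1, -2.5]
opening: 0.187
finger_force: 112.9
```

Run:
```python
from h import *
s=ctrl.get_state();p=s['eef_pos'];print(p,s['contact_force'],s['wrist_torque'],R.from_quat(s['tcp_rot']).as_matrix().round(3).tolist(),s['qpos'])
print('O',p+np.array([.6583,.302,.112])-[.6548,.4009,.1484])
```

```text
[0.65404261 0.21121714 0.13873248] [ 0.27127033  0.06410573 -2.52130546] [ 1.01531278  0.0754426  -0.00141058] [[-0.025, 0.996, 0.086], [0.306, 0.089, -0.948], [-0.952, 0.003, -0.307]] [ 0.48511297  0.77232447  1.40327275 -1.08816649  1.69807345  0.70194843]
O [0.65754261 0.11231714 0.10233248]
```

The wrist moment dropped by 0.247 N·m at the same pose, which matches five bells. Backing out along the same path.

>>> arm_command:
  steps: [0, -0.02, 0.02, -0.77, 0, 0, -0.02, 0.02, -0.77, 0, 0, -0.02, 0.02, -0.77, 0, 0, 0.18, 0.03, -0.82, 0, 0, 0.18, 0.03, -0.82, 0, 0, 0.23, 0.07, -0.72, 0, 0, 0.23, 0.07, -0.72, 0, 0, 0.23, 0.07, -0.72, 0]

```text
time: 45.08
eef_pos: [0.6483, 0.3652, 0.162]
tcp_rot: [0.545, 0.597, -0.398, 0.434]
contact_force: [1.3, -0.8, -2.3]
opening: 0.184
finger_force: 112.8
```

>>> arm_command:
  steps: [0, 0.23, 0.07, -0.72, 0, 0, 0.23, 0.07, -0.72, 0, 0, 0.1, 0.05, -0.8, 0, 0, 0, 0.05, -0.8, 0, 0, 0, 0.05, -0.8, 0, 0, 0, 0, 0, 0]

```text
time: 45.58
eef_pos: [0.646, 0.4638, 0.1792]
tcp_rot: [0.545, 0.598, -0.396, 0.435]
contact_force: [-0.4, 0.5, -2.2]
opening: 0.184
finger_force: 113.0
```

Run:
```python
from h import *
s=ctrl.get_state();p=s['eef_pos'];b=snap('top','t12');h=cv2.cvtColor(b,cv2.COLOR_RGB2HSV)
O2=p+np.array([.6586,.2991,.1197])-[.6548,.4009,.1484];c=proj('top',[O2])[0];print('tcp',p,'O2',O2,c)
x0,y0=(c-26).astype(int);roi=h[y0:y0+52,x0:x0+52]
g=((roi[...,1]<75)&(roi[...,2]>70)).astype(np.uint8)
cn=max(cv2.findContours(g,0,1)[0],key=cv2.contourArea);e=cv2.fitEllipse(cv2.convexHull(cn));ctr=np.array(e[0])+[x0,y0];print(e[1],onz('top',[ctr],O2[2]))
in_=h[int(ctr[1])-9:int(ctr[1])+10,int(ctr[0])-9:int(ctr[0])+10].reshape(-1,3);gold=(in_[:,0]>12)&(in_[:,0]<32)&(in_[:,1]>120);print('gold px in cup',gold.sum())
def golds(f):
    hh=cv2.cvtColor(cv2.imread(f),cv2.COLOR_BGR2HSV);g=((hh[...,0]>14)&(hh[...,0]<25)&(hh[...,1]>140)&(hh[...,2]>130)).astype(np.uint8);g[:50]=0;g[290:]=0;g[:,:60]=0
    nn,l,st,ce=cv2.connectedComponentsWithStats(g);return [(ce[i].round().tolist(),int(st[i,4])) for i in range(1,nn) if st[i,4]>8]
print(golds('pics/t9.png'));print(golds('pics/t12.png'))
plan([.52,.43,.20],[.52,.43,.115])
```

```text
tcp [0.64603171 0.46377801 0.17916375] O2 [0.64983171 0.36197801 0.15046375] [146.53095831 116.10043661]
(28.744953155517578, 29.344009399414062) [[0.65050872 0.36199666 0.15046375]]
gold px in cup 0
[([102.0, 77.0], 11), ([300.0, 94.0], 88), ([200.0, 88.0], 9), ([470.0, 91.0], 16), ([473.0, 97.0], 11), ([258.0, 111.0], 17), ([169.0, 118.0], 185), ([188.0, 161.0], 11), ([189.0, 184.0], 9)]
[([451.0, 55.0], 15), ([102.0, 77.0], 10), ([200.0, 86.0], 13), ([300.0, 93.0], 90), ([470.0, 91.0], 17), ([473.0, 97.0], 11), ([258.0, 111.0], 18), ([188.0, 162.0], 12), ([143.0, 169.0], 9), ([189.0, 184.0], 10)]
t 45.63 tcp [0.6464 0.4623 0.1786] spin units 0.0
[[-0.028, 0.996, 0.088], [0.306, 0.092, -0.947], [-0.952, 0.001, -0.307]]
[0.52, 0.43, 0.2] total [-1.07 -5.15  0.51] n 6 per [-0.18 -0.86  0.09]
[0.52, 0.43, 0.115] total [ 3.24 -0.    1.05] n 4 per [ 0.81 -0.    0.26]
```

The cup shows no gold inside and the table has no stray bells. Setting it back on the board.

>>> arm_command:
  steps: [0, -0.3, -0.9, 0.05, 0, 0, -0.3, -0.9, 0.09, 0, 0, -0.18, -0.9, 0.09, 0, 0, -0.1, -0.9, 0.09, 0, 0, -0.1, -0.9, 0.09, 0, 0, -0.1, -0.9, 0.09, 0, 0, 0.3, 0, 0.1, 0, 0, 0.8, 0, 0.26, 0]

```text
time: 46.3
eef_pos: [0.5151, 0.4283, 0.1746]
tcp_rot: [0.547, 0.597, -0.394, 0.436]
contact_force: [1.3, 0.5, -1.4]
opening: 0.179
finger_force: 113.1
```

```bash
python3 -c "
from h import *
plan([.513,.43,.115],[.513,.43,.085],[.513,.435,.063])"
```

```text
t 46.3 tcp [0.5151 0.4283 0.1746] spin units 0.0
[[-0.023, 0.996, 0.089], [0.309, 0.091, -0.947], [-0.951, 0.006, -0.31]]
[0.513, 0.43, 0.115] total [ 2.29 -0.09  0.67] n 3 per [ 0.76 -0.03  0.22]
[0.513, 0.43, 0.085] total [ 1.14 -0.01  0.37] n 2 per [ 0.57 -0.    0.19]
[0.513, 0.435, 0.063] total [0.9  0.01 0.08] n 1 per [0.9  0.01 0.08]
```

>>> arm_command:
  steps: [0, 0.6, 0, 0.18, 0, 0, 0.6, 0, 0.18, 0, 0, 0.5, 0, 0.15, 0, 0, 0.3, 0, 0.08, 0, 0, 0.15, 0, 0.05, 0, 0, 0, 0, 0, 0]

```text
time: 46.8
eef_pos: [0.5144, 0.4287, 0.1129]
tcp_rot: [0.545, 0.597, -0.398, 0.435]
contact_force: [-0.5, -0.2, -2.4]
opening: 0.178
finger_force: 113.2
```

>>> arm_command:
  steps: [18.6, 0.15, 0, 0.05, 0, 18.6, 0.15, 0, 0.05, 0, 18.6, 0.15, 0, 0.05, 0, 18.6, 0.15, 0, 0.03, 0, 18.6, 0, 0, 0, 0]
  squeeze: 60

```text
time: 47.22
eef_pos: [0.5148, 0.4309, 0.1054]
tcp_rot: [0.546, 0.593, -0.397, 0.439]
contact_force: [-0.9, 3.4, 8.7]
opening: 0.193
finger_force: 79.2
```

>>> arm_command:
  steps: [19.6, 0, 0, 0, 0, 19.8, 0.1, 0, 0, 0, 19.8, 0.15, 0, 0, 0, 19.8, 0.15, 0, 0, 0, 19.8, 0.15, 0, 0, 0, 19.8, 0.15, 0, 0, 0, 19.8, 0.15, 0, 0, 0]
  squeeze: 20

```text
time: 47.8
eef_pos: [0.5139, 0.4363, 0.0795]
tcp_rot: [0.546, 0.596, -0.397, 0.435]
contact_force: [-0.8, 3.1, 4.6]
opening: 0.202
finger_force: 36.7
```

```bash
python3 cupv.py; python3 -c "
from h import *
plan([.513,.436,.063])"
```

```text
handle px grip [381 188] slope -0.389 x 362 379 [362 187  18  11  87]
-10 -0.065; 0 -0.224; 10 -0.37; 20 -0.514; 30 -0.665; 40 -0.833; 50 -1.034; [-0.39 -0.05 -0.04] 36.71843647956848
t 47.85 tcp [0.5135 0.4361 0.0781] spin units 0.0
[[-0.027, 0.996, 0.086], [0.305, 0.09, -0.948], [-0.952, 0.0, -0.306]]
[0.513, 0.436, 0.063] total [ 0.58 -0.02  0.19] n 1 per [ 0.58 -0.02  0.19]
```

>>> arm_command:
  steps: [19.8, 0.15, 0, 0.03, 0, 19.8, 0.15, 0, 0.03, 0, 19.8, 0.13, 0, 0.03, 0, 19.8, 0.1, 0, 0.03, 0, 19.8, 0, 0, 0, 0]

```text
time: 48.27
eef_pos: [0.5133, 0.4367, 0.0643]
tcp_rot: [0.545, 0.596, -0.398, 0.435]
contact_force: [-0.7, 1.0, 1.5]
opening: 0.202
finger_force: 36.9
```

```bash
python3 cupv.py
```

```text
handle px grip [380 191] slope -0.32 x 361 378 [361 190  18  10  81]
-10 -0.069; 0 -0.227; 10 -0.372; 20 -0.515; 30 -0.664; 40 -0.831; 50 -1.031; [-0.18 -0.02 -0.23] 36.92713737487793
```

>>> arm_command:
  steps: [20.8, 0.05, 0, 0, 0, 22, 0, 0, 0, 0, 26, 0, 0, 0, 0, 70, 0, 0, 0, 0, 70, 0, 0, 0, 0, 70, 0, 0, 0, 0, 70, 0, 0, 0, 0, 70, 0, 0, 0, 0]

```text
time: 48.98
eef_pos: [0.5137, 0.4375, 0.0643]
tcp_rot: [0.545, 0.597, -0.397, 0.435]
contact_force: [-0.7, -0.1, 0.5]
opening: 0.702
finger_force: 0.0
```

>>> arm_command:
  steps: [70, 0, 0, -0.4, 0, 70, 0, 0, -0.8, 0, 70, 0, 0, -1, 0, 70, 0, 0, -1, 0, 70, -0.5, 0, -1, 0, 70, -1, 0, -0.5, 0, 70, -1, 0, 0, 0, 70, 0, 0, 0, 0]

```text
time: 49.65
eef_pos: [0.5062, 0.5321, 0.1672]
tcp_rot: [0.548, 0.596, -0.392, 0.436]
contact_force: [0.1, -0.4, 2.1]
opening: 0.701
finger_force: 0.0
```

Run:
```python
from h import *
s=ctrl.get_state();print(s['time'],s['eef_pos'],s['contact_force'],s['opening'])
b=snap('top','t13');h=cv2.cvtColor(b,cv2.COLOR_RGB2HSV)
c=proj('top',[[.515,.331,.076]])[0];x0,y0=(c-26).astype(int);roi=h[y0:y0+52,x0:x0+52]
g=((roi[...,1]<75)&(roi[...,2]>70)).astype(np.uint8);cn=max(cv2.findContours(g,0,1)[0],key=cv2.contourArea);e=cv2.fitEllipse(cv2.convexHull(cn));ctr=np.array(e[0])+[x0,y0]
print('cup rim',e[1],onz('top',[ctr],.076))
w=((h[...,0]>4)&(h[...,0]<18)&(h[...,1]>110)&(h[...,2]>90)).astype(np.uint8);k=np.zeros_like(w);k[int(ctr[1])-12:int(ctr[1])+13,int(ctr[0])-62:int(ctr[0])-14]=1
n,l,st,ce=cv2.connectedComponentsWithStats(w*k);i=1+np.argmax(st[1:,4]);x,y,ww,hh,_=st[i];print('handle',st[i],onz('top',[[x,ce[i][1]],[x+ww,ce[i][1]]],.068))
# compare unmoved things with first pictures
a=cv2.imread('pics/top0.png')[:,:,::-1]
for nm,(x0,x1,y0,y1) in dict(jar=(232,258,184,210),car=(284,310,184,222),globe=(231,259,88,118),tin=(286,318,78,110)).items():
    d=cv2.absdiff(a[y0:y1,x0:x1],b[y0:y1,x0:x1]).max(2); print(nm,(d>60).mean().round(3),cv2.phaseCorrelate(cv2.cvtColor(a[y0:y1,x0:x1].copy(),7).astype(float),cv2.cvtColor(b[y0:y1,x0:x1].copy(),7).astype(float)))
sc=snap('scene','s13')
```

```text
49.65 [0.50621121 0.53208909 0.1672325 ] [ 0.11528914 -0.39828219  2.06600011] 0.7008507105104147
cup rim (25.00670051574707, 27.15976905822754) [[0.51987817 0.3292714  0.076     ]]
handle [111 152  37  21 220] [[0.51536718 0.48734891 0.068     ]
 [0.51300897 0.37358461 0.068     ]]
jar 0.0 ((0.5146749040938712, 0.4940801067911593), 1.000305925507298)
car 0.0 ((0.4971898600514155, -0.03224970877934652), 1.012563374915761)
globe 0.0 ((-0.01987420456834421, 0.020439701586974834), 0.9885685275103793)
tin 0.0 ((0.015393668338042232, -0.00020285915345397143), 1.0006944546282786)
```

Run:
```python
from h import *
b=cv2.imread('pics/s13.png');a=cv2.imread('pics/scene0.png')
for cam,A,B,roi in(('scene',a,b,(205,365,195,315)),('top',cv2.imread('pics/top0.png'),cv2.imread('pics/t13.png'),(195,345,70,160))):
    x0,x1,y0,y1=roi;d=(cv2.absdiff(A,B).max(2)>45).astype(np.uint8);m=np.zeros_like(d);m[y0:y1,x0:x1]=d[y0:y1,x0:x1]
    n,l,st,ce=cv2.connectedComponentsWithStats(m)
    for i in range(1,n):
        if st[i,4]>5: print(cam,ce[i].round(),st[i].tolist(),B[int(ce[i][1]),int(ce[i][0])][::-1],onz(cam,[ce[i]],.018).round(3)[0])
```

```text
scene [350. 207.] [337, 195, 28, 27, 602] [217 196 175] [0.501 0.352 0.018]
scene [296. 251.] [292, 247, 9, 8, 57] [194 140  11] [0.637 0.093 0.018]
scene [298. 260.] [295, 257, 6, 7, 25] [193 137  24] [0.672 0.084 0.018]
scene [322. 261.] [319, 260, 6, 3, 14] [236 193  19] [0.699 0.151 0.018]
scene [309. 265.] [307, 264, 5, 3, 10] [160 146  29] [0.7   0.11  0.018]
scene [301. 266.] [300, 266, 3, 2, 6] [176 147  34] [0.7   0.084 0.018]
top [222. 112.] [219, 111, 7, 4, 20] [212 147  74] [0.7   0.149 0.018]
top [240. 129.] [238, 128, 4, 2, 6] [122 100  52] [0.644 0.094 0.018]
```

The differences show five separate gold patches, all inside the green bin, and nothing else around the shelf changed. Handing in.

```bash
python3 -c "
from h import *
print(ctrl.sign_off())"
```

```text
the job is handed in; nothing more can be done
None
```

I handed the job in at about 50 s: all five bells are in the green bin, the empty measure stands upright on the red board with the gripper off it, and the jar, car, globe and tin have not moved. The judge's verdict was not shown.

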